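# Clear the jammed puck chute and pack the carton

### The job

Sample pucks have jammed under the hold-down lips of the little sloping feed chute. Nudge them back up the chute until each one comes clear of the lips, lift it out and stand it upright in the open carton, together with the puck that stands loose on the worktop. Then close the carton, first folding down both short end flaps and only after that both long flaps flat over them; leave the beaker and the tape roll where they are.

Things in the scene. Friction and masses are not known exactly. Their poses are not given: they have to be found in the camera images.
- chute: Feed chute, fixed, 276 x 62 mm. Origin on the worktop under its middle; x points uphill, y across, z up (level frame). The bed rises 6 degrees: its top is at z = 34 mm + 0.105 x. Channel 46 mm wide, side walls and both end stops 10 mm high. Pucks stay where they are pushed (no sliding back), and one pushes the next flange to flange.
- chute_lip_end (a point): Uphill end of the hold-down lips, on the bed's axis (chute x = 34 mm). From the low end to here two lips, 10 to 14 mm above the bed with a 34 mm gap, cover the flanges: no puck can be lifted. Above it the channel is open to x = 131 mm; a puck is clear with its axis beyond x = 58 mm. Collars stand up through the gap: push them low from downhill, fingertip about 18 mm above the bed.
- chute_low_end (a point): Low end of the bed, on its axis (chute x = -137 mm).
- chute_shoe (a point): Sprung side shoe (chute x = -105, y = -22 mm) that pinches the flange of the lowest puck; a push of 2 to 6 N up the chute frees it.
- carton: Open carton, fixed, outside 130 x 210 x 78 mm (long side along its y), walls 3 mm, floor 4 mm. Origin at the centre of its underside, z up. Inside 124 x 204 mm, room for four pucks in a row along y, about 50 mm apart.
- end_flap_a (a joint): Short end flap of the carton, a stiff card 122 x 64 x 2.5 mm hinged along the top of the carton's +y (short) wall (hinge line at z = 78 mm in the carton's frame). 0 = folded flat over the opening; 1.57 = upright; starts at about 1.7 to 2.1, leaning outward. It stays at any angle it is left at (slight hinge friction, under 1 N at the edge moves it).
- end_flap_b (a joint): Short end flap of the carton, a stiff card 122 x 64 x 2.5 mm hinged along the top of the carton's -y (short) wall (hinge line at z = 78 mm in the carton's frame). 0 = folded flat over the opening; 1.57 = upright; starts at about 1.7 to 2.1, leaning outward. It stays at any angle it is left at (slight hinge friction, under 1 N at the edge moves it).
- long_flap_a (a joint): Long flap of the carton, a stiff card 210 x 64 x 2.5 mm hinged along the top of the carton's +x (long) wall (hinge line at z = 81 mm in the carton's frame). 0 = folded flat over the opening; 1.57 = upright; starts at about 1.7 to 2.1, leaning outward. It stays at any angle it is left at (slight hinge friction, under 1 N at the edge moves it).
- long_flap_b (a joint): Long flap of the carton, a stiff card 210 x 64 x 2.5 mm hinged along the top of the carton's -x (long) wall (hinge line at z = 81 mm in the carton's frame). 0 = folded flat over the opening; 1.57 = upright; starts at about 1.7 to 2.1, leaning outward. It stays at any angle it is left at (slight hinge friction, under 1 N at the edge moves it).
- end_flap_a_edge (a point): Middle of the free edge of that flap (64 mm from its hinge line).
- end_flap_b_edge (a point): Middle of the free edge of that flap (64 mm from its hinge line).
- long_flap_a_edge (a point): Middle of the free edge of that flap (64 mm from its hinge line).
- long_flap_b_edge (a point): Middle of the free edge of that flap (64 mm from its hinge line).
- puck_1_mid (a point): Sample puck, one rigid piece about 60 g, 70 mm high: grey flange 44 dia x 8 mm, collar 31 dia up to 30 mm, capped vial 22 dia from 30 to 62 mm, cap 16 dia. The point is on its axis, 35 mm above the underside; z is its axis. The lowest one in the chute, pinched by the shoe.
- puck_2_mid (a point): Sample puck, one rigid piece about 60 g, 70 mm high: grey flange 44 dia x 8 mm, collar 31 dia up to 30 mm, capped vial 22 dia from 30 to 62 mm, cap 16 dia. The point is on its axis, 35 mm above the underside; z is its axis. May be absent; starts in the chute, second place from the bottom, under the lips.
- puck_3_mid (a point): Sample puck, one rigid piece about 60 g, 70 mm high: grey flange 44 dia x 8 mm, collar 31 dia up to 30 mm, capped vial 22 dia from 30 to 62 mm, cap 16 dia. The point is on its axis, 35 mm above the underside; z is its axis. May be absent; starts in the chute, third place from the bottom, under the lips.
- puck_4_mid (a point): Sample puck, one rigid piece about 60 g, 70 mm high: grey flange 44 dia x 8 mm, collar 31 dia up to 30 mm, capped vial 22 dia from 30 to 62 mm, cap 16 dia. The point is on its axis, 35 mm above the underside; z is its axis. Starts standing loose on the worktop in front of the chute.
- beaker: Bystander: plastic beaker 62 dia x 70 mm, origin under its centre; leave it alone.
- tape_roll: Bystander: roll of tape 66 dia x 20 mm, origin under its centre; leave it alone.

How it is judged:
On the way, in this order (a step that is already met when the one before it is completed fails the run):
1. the lowest jammed puck has been brought up the chute clear of the lips, still down on the bed (x of puck_1_mid in the frame of chute between 0.054 and 0.13 m and z of puck_1_mid in the frame of chute below 0.084 m and y of puck_1_mid in the frame of chute between -0.012 and 0.012 m), for 0.1 s.
2. every puck stands upright on the carton's floor (x of puck_1_mid in the frame of carton between -0.062 and 0.062 m and y of puck_1_mid in the frame of carton between -0.102 and 0.102 m and z of puck_1_mid in the frame of carton between 0.03 and 0.047 m and angle between each of puck_1_mid, puck_2_mid, puck_3_mid, puck_4_mid's own z axis and vertical below 0.2 rad and x of puck_2_mid in the frame of carton between -0.062 and 0.062 m and y of puck_2_mid in the frame of carton between -0.102 and 0.102 m and z of puck_2_mid in the frame of carton between 0.03 and 0.047 m and x of puck_3_mid in the frame of carton between -0.062 and 0.062 m and y of puck_3_mid in the frame of carton between -0.102 and 0.102 m and z of puck_3_mid in the frame of carton between 0.03 and 0.047 m and x of puck_4_mid in the frame of carton between -0.062 and 0.062 m and y of puck_4_mid in the frame of carton between -0.102 and 0.102 m and z of puck_4_mid in the frame of carton between 0.03 and 0.047 m), for 0.2 s.
3. both short end flaps are down while both long flaps are still up (value of joint each of end_flap_a, end_flap_b below 0.15 rad and value of joint each of long_flap_a, long_flap_b above 0.7 rad), for 0.2 s.
At the end, for the whole second after the job is handed in: Every puck present stands upright (within 0.2 rad) on the floor inside the carton, and all four flaps are folded down to within 0.15 rad of flat (all of step 2 and value of joint each of end_flap_a, end_flap_b, long_flap_a, long_flap_b below 0.15 rad); the robot touches nothing.
It fails at once if the beaker or the tape roll is moved more than 3 cm (distance of any of beaker, tape_roll from where it was at the start of the episode above 0.03 m).
Of puck_2, puck_3 only 1 to 2 are there at a start; the rules pass over those that are not, and their reading is None.
At some moment in a run one of puck_4 may be knocked a few centimetres aside while the robot is not near it.
It also fails if it takes over 208 s, if anything falls off the work surface, if the arm or the gripper's body presses on something with over 40 N, if the wrist force passes 120 N, or if a joint passes its speed limit or range.

### The arm

A 6-joint arm with a two-finger parallel gripper is mounted at the origin on a cart in front of the work surface, level with it; the furniture and walls round the work are solid. World frame = base frame: x ahead of the robot, y to its left, z up, the work surface at z = 0. Lengths are in m, angles in rad, forces in N, time in s.
With the tool pointing down it reaches from about 0.225 to 0.875 m from the base axis. Payload 3.4 kg.
Tool frame: the origin (TCP) lies midway between the tips of the shut fingers; the grasp point (between the pads) lies 19 mm behind it; z points along the fingers, y is the line along which they close (so a half turn about z gives the same grasp; the last joint's range is limited). The gripper opens to 85 mm and grips with 20 to 120 N. Pads are 22 mm wide; open, the fingers measure 114 mm over their backs; the gripper's body (76 mm by 85 mm) begins 54 mm behind the grasp point. The pads swing forward as they close: fully open they stand 13 mm farther back than shut.
Start: joints at [1.062, 0.276, 1.505, -0, 1.361, -0.121], TCP at [0.217, 0.532, 0.231] pointing down, gripper open.
Joint ranges: [-2.89, 2.89], [-0.75, 2.08], [0.22, 2.7], [-1.18, 4.32], [0.11, 2.71], [-2.7, 2.7]. Speed limits (rad/s): [2.57, 2.57, 3.14, 3.14, 3.14, 3.14].

### API

Orientations are given as a rotation vector (axis times angle).
In Python, from rig import status, imaging, close_job gives the robot as it stands.
- The arm moves only by the tool step_arm, never from a script. Its argument "commands" is one flat list of numbers, 7 for each row, row after row: the shift along the tool's x, y, z scaled (see below), then the turn, a rotation vector about the tool's x, y, z scaled (see below), then the opening, from 0 (shut) to 1 (fully open). In form: [dx, dy, dz, wx, wy, wz, hand, dx, dy, dz, wx, wy, wz, hand, ...]. A call has 1 to 5 rows; each row shifts and turns the commanded pose from where the row before left it, along the tool's axes as they then stand; what a row does not reach is not made up. The controller multiplies each number of a shift by 25 mm and each number of a turn by 180 degrees. A row lasts 1/10 s, in which the tool goes at most 50 mm and 8.59 degrees, less where a joint would pass 70% of its speed; a pose out of reach is approached as far as the arm can. A call with a number of a shift or a turn outside -1 to 1 is refused whole. A call with a gripper value outside its range is refused whole. The fingers move at their own pace and stop on an object; "grip_force" is the grip in N (left out, the last holds). Time passes only in rows, so rows that do not move let the fingers close. It gives the time, the measured TCP pose, the force, the opening and the grip force at its end, in the units of the state.
- status.observe(): the state, without advancing time (a new reading comes with each control period).
- imaging.read_camera(name): name is "side" or "top" or "wrist"; returns the picture (384x512x3 uint8, red, green, blue); there is no depth.
- imaging.calibration(name): a dict with "vertical_fov" (degrees; the focal length in pixels is half the picture's height over the tangent of half this angle, whatever the lens; pixels are square), "cx", "cy" (the principal point, pixels), "rvec" (rotation vector, rad) and "tvec" (3), from world to camera coordinates, as OpenCV has them; the wrist camera has in their place "hand_eye" (4x4, takes a point from camera to tool coordinates, whose origin is the TCP and whose axes are the flange's). Camera axes: x right, y down, z forward; pixel columns grow to the right and rows downward; lengths in m; the calibration is good to about 2 mm. A picture is of the moment at which its call begins: read the wrist's pose just before it. calibration takes no time and is no camera call.
- close_job(): hands the job in; it is judged then, once.
The state is a dict: "time": time; "joint_pos": joint angles; "qvel": joint speeds; "joint_efforts": joint torques, N m; "ee_pos": TCP position; "tcp_rot": TCP orientation; "ft_force": force on the tool from outside, world axes, zero at the start; "wrist_torque": the same for the moment, N m; "grip_width": opening from 0.0 (shut) to 1.0 (fully open); "grasp_force": force on a finger pad.
Only numpy, scipy, OpenCV 4.12 (cv2) and the standard library are available. Lean on these libraries where they do the work, as an engineer would, in place of code of your own. Each camera call takes 0.05 s, during which the arm holds its last target. There are 200 camera calls.

## Working session

There is one attempt and no reset: what is moved stays moved. The work goes in short steps, Python scripts to look and compute and a tool call to move; the robot and the scene stay as the last step left them, time stands still between calls to the robot, and variables do not carry over. Pictures are saved under pics/ and viewed, at most 14 in all, crops included, and the job is handed in when it is done.

Besides the shell and the picture viewer there is one more tool, called after "Call:" as a command line: name --argument value ..., lists and objects as JSON in quotes. step_arm: Moves the arm, as the interface text tells. Its arguments: {"type":"object","properties":{"commands":{"type":"array","items":{"type":"number"}},"grip_force":{"type":"number"}},"required":["commands"]}

```bash
ls; mkdir -p pics; python3 - <<'E'
from rig import status, imaging
import cv2,numpy as np
s=status.observe();print(s)
for n in ["side","top"]:
    im=imaging.read_camera(n);cv2.imwrite(f"pics/{n}0.png",im[:,:,::-1]);c=imaging.calibration(n);print(n,c)
    R=cv2.Rodrigues(np.array(c['rvec']))[0];print(-R.T@np.array(c['tvec']),R)
print(imaging.calibration("wrist"))
E
```

```text
pics
{'time': 0.0, 'joint_pos': array([ 1.06200882e+00,  2.76599311e-01,  1.50611874e+00, -7.47407081e-06,
        1.36070851e+00, -1.20993311e-01]), 'qvel': array([-0.0008823 , -0.00066925,  0.00049023,  0.00081869,  0.00133494,
        0.00085322]), 'joint_efforts': array([-1.52151744e-03, -4.16769147e+01, -2.45812798e+01, -5.41788165e-05,
        1.05991244e-02, -3.14354895e-05]), 'ee_pos': array([0.2171813 , 0.53184068, 0.23044299]), 'tcp_rot': array([-6.05225209e-01, -3.08217043e+00,  2.74211754e-03]), 'ft_force': array([ 1.08442487,  0.34141954, -0.12272603]), 'wrist_torque': array([0.00531557, 0.09169154, 0.00897916]), 'grasp_force': 0.0, 'grip_width': 1.0021299767272442}
side {'vertical_fov': 43.21406387236695, 'cx': 256.307784047619, 'cy': 193.16682563504338, 'rvec': array([ 1.35317419, -1.72193557,  1.07998806]), 'tvec': array([0.02027679, 0.30623263, 0.84228065])}
[-0.61839412  0.14830006  0.63184022] [[-0.22296604 -0.97458763 -0.02156601]
 [-0.40488768  0.11270926 -0.90739329]
 [ 0.88676497 -0.19358608 -0.41972887]]
top {'vertical_fov': 50.012112469588736, 'cx': 262.2715098367598, 'cy': 190.08594138263578, 'rvec': array([ 2.14216413, -2.18272812,  0.09913577]), 'tvec': array([-0.1174093 ,  0.53693301,  1.24367285])}
[ 0.4031237 -0.1414146  1.2908514] [[-0.01808627 -0.99975293 -0.0129212 ]
 [-0.9944655   0.01932534 -0.103271  ]
 [ 0.10349519  0.0109819  -0.99456933]]
{'vertical_fov': 62.87223397208315, 'cx': 251.79550083859527, 'cy': 194.4139042922154, 'hand_eye': array([[ 2.81158805e-04, -9.58856066e-01, -2.83892526e-01,
         7.10269965e-02],
       [ 9.99999661e-01,  4.99176606e-05,  8.21771753e-04,
         3.43946758e-04],
       [-7.73789579e-04, -2.83892660e-01,  9.58855755e-01,
        -1.42922845e-01],
       [ 0.00000000e+00,  0.00000000e+00,  0.00000000e+00,
         1.00000000e+00]])}
```

View pics/side0.png

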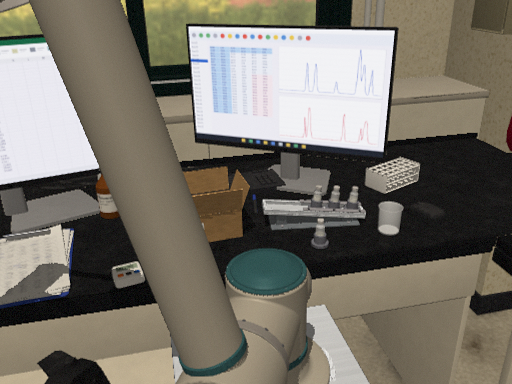

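View pics/top0.png

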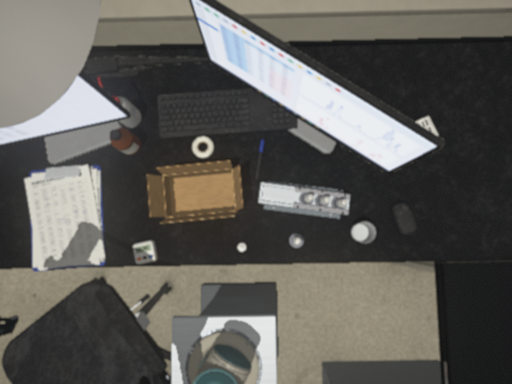

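The top view shows the carton at about (195,192), the chute at (305,199) with three pucks at its right (low) end, and puck 4 at (296,241). The beaker is at (363,232) and the tape roll at (203,147).

```bash
cat > h.py <<'E'
from rig import status, imaging
import cv2,numpy as np
from scipy.spatial.transform import Rotation as Ro
def cam(n,s=None):
    c=imaging.calibration(n);f=192/np.tan(np.radians(c['vertical_fov'])/2)
    K=np.array([[f,0,c['cx']],[0,f,c['cy']],[0,0,1]])
    if n=="wrist":
        T=np.eye(4);T[:3,:3]=Ro.from_rotvec(s['tcp_rot']).as_matrix();T[:3,3]=s['ee_pos']
        T=T@c['hand_eye'];return K,T[:3,:3],T[:3,3]
    R=cv2.Rodrigues(np.array(c['rvec']))[0]
    return K,R.T,-R.T@np.array(c['tvec'])
def ray(n,p,z,s=None):
    K,R,o=cam(n,s);d=R@np.linalg.solve(K,[p[0],p[1],1]);return (o+d*(z-o[2])/d[2])
def proj(n,X,s=None):
    K,R,o=cam(n,s);q=K@(R.T@(np.array(X)-o));return q[:2]/q[2]
def snap(n,name=None):
    s=status.observe();im=imaging.read_camera(n)[:,:,::-1].copy()
    if name:cv2.imwrite(f"pics/{name}.png",im)
    return s,im
E
python3 - <<'E'
import cv2
from h import *
im=cv2.imread("pics/top0.png")
c=im[150:260,140:380];cv2.imwrite("pics/topc.png",cv2.resize(c,(792,363),interpolation=cv2.INTER_CUBIC))
for p,z in [((258,192),.04),((350,204),.04),((296,241),.07),((363,232),.07),((203,147),.02),((195,192),.08)]: print(p,ray("top",p,z).round(3))
E
```

```text
(258, 192) [ 0.528 -0.114  0.04 ]
(350, 204) [ 0.486 -0.393  0.04 ]
(296, 241) [ 0.378 -0.224  0.07 ]
(363, 232) [ 0.4   -0.422  0.07 ]
(203, 147) [0.675 0.057 0.02 ]
(195, 192) [0.527 0.071 0.08 ]
```

View pics/topc.png

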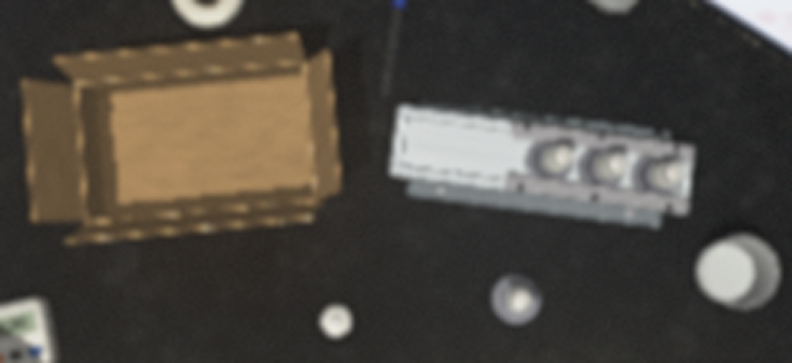

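```bash
python3 - <<'E'
from h import *
f=lambda p,z:ray("top",(140+(p[0]+.5)/3.3-.5,150+(p[1]+.5)/3.3-.5),z)
u1,u2=f((397,104),.058),f((389,176),.058);l1,l2=f((694,146),.034),f((688,214),.034)
print("chute",u1,u2,l1,l2,(u1+u2+l1+l2)/4)
d=(u1+u2-l1-l2)/2;print("len",np.linalg.norm(d[:2]),"ang",np.degrees(np.arctan2(d[1],d[0])))
for p in [(565,152),(617,160),(669,169)]: print("cap",f(p,.034+.06))
print("p4",f((517,299),.068))
for p in [(80,83),(85,222),(305,72),(318,205)]: print("carton",f(p,.08))
E
```

```text
chute [ 0.55861275 -0.1212984   0.058     ] [ 0.49276592 -0.11286548  0.058     ] [ 0.51699304 -0.39548495  0.034     ] [ 0.45415519 -0.38744718  0.034     ] [ 0.50563173 -0.254274    0.046     ]
len 0.2773010662993258 ang 81.68223203384834
cap [ 0.50843134 -0.26952474  0.094     ]
cap [ 0.50046581 -0.31511572  0.094     ]
cap [ 0.49163467 -0.36057242  0.094     ]
p4 [ 0.37982323 -0.22553197  0.068     ]
carton [0.5805742  0.16410301 0.08      ]
carton [0.45517445 0.15878932 0.08      ]
carton [ 0.58653223 -0.03924501  0.08      ]
carton [ 0.4664489  -0.04959323  0.08      ]
```

Call:
step_arm --commands '[0,0,0,0,0,0.047,1,0,0,0,0,0,0.047,1,0,0,0,0,0,0.047,1,0,0,0,0,0,0.047,1,0,0,0,0,0,0.047,1]'

```text
time: 0.6
ee_pos: [0.2173, 0.532, 0.2308]
tcp_rot: [1.685, 2.651, -0.002]
ft_force: [0.5, -0.1, -0.1]
grip_width: 1.005
grasp_force: 0.0
```

Call:
step_arm --commands '[0,0,0,0,0,0.047,1,0,0,0,0,0,0.047,1,0,0,0,0,0,0.047,1,0,0,0,0,0,0.047,1,0,0,0,0,0,0,1]'

```text
time: 1.1
ee_pos: [0.2173, 0.532, 0.2308]
tcp_rot: [2.377, 2.054, -0.001]
ft_force: [0.1, 0.3, 0.6]
grip_width: 1.0
grasp_force: 0.0
```

Call:
step_arm --commands '[-0.97,0.86,0,0,0,0,1,-0.97,0.86,0,0,0,0,1,-0.97,0.86,0,0,0,0,1,-0.97,0.86,0,0,0,0,1,-0.97,0.86,0,0,0,0,1]'

```text
time: 1.6
ee_pos: [0.3066, 0.3955, 0.2311]
tcp_rot: [2.373, 2.058, -0.0]
ft_force: [-0.9, 0.3, 0.2]
grip_width: 0.997
grasp_force: 0.0
```

Call:
step_arm --commands '[-0.97,0.86,0,0,0,0,1,-0.97,0.86,0,0,0,0,1,-0.97,0.86,0,0,0,0,1,-0.97,0.86,0,0,0,0,1,-0.97,0.86,0,0,0,0,1]'

```text
time: 2.1
ee_pos: [0.3953, 0.2599, 0.2312]
tcp_rot: [-2.374, -2.058, 0.0]
ft_force: [0.8, -0.7, 0.0]
grip_width: 0.999
grasp_force: 0.0
```

Call:
step_arm --commands '[-0.97,0.86,0,0,0,0,1,-0.97,0.86,0,0,0,0,1,-0.97,0.86,0,0,0,0,1,-0.97,0.86,0,0,0,0,1,-0.97,0.86,0,0,0,0,1]'

```text
time: 2.6
ee_pos: [0.4841, 0.1243, 0.2312]
tcp_rot: [-2.374, -2.058, 0.0]
ft_force: [0.1, 0.6, 0.7]
grip_width: 1.0
grasp_force: 0.0
```

Call:
step_arm --commands '[-0.97,0.86,0,0,0,0,1,-0.97,0.86,0,0,0,0,1,0,0,0,0,0,0,1,0,0,0,0,0,0,1,0,0,0,0,0,0,1]'

```text
time: 3.1
ee_pos: [0.5184, 0.072, 0.2311]
tcp_rot: [-2.375, -2.055, 0.001]
ft_force: [0.3, -0.5, -0.2]
grip_width: 1.0
grasp_force: 0.0
```

```bash
python3 - <<'E'
from h import *
s,im=snap("wrist","w1");print(s['ee_pos'],s['tcp_rot'],s['joint_pos'],s['time'],s['ft_force'])
im=cv2.imread("pics/w1.png");np.save("s1.npy",s,allow_pickle=True)
E
```

```text
[0.51840787 0.07197571 0.23106889] [-2.37476094e+00 -2.05492738e+00  5.75009527e-04] [4.50697945e-03 1.98766656e-01 1.61144127e+00 6.73455821e-04
 1.33242831e+00 1.48502013e-01] 3.1 [ 0.31711396 -0.45611759 -0.20269761]
```

View pics/w1.png

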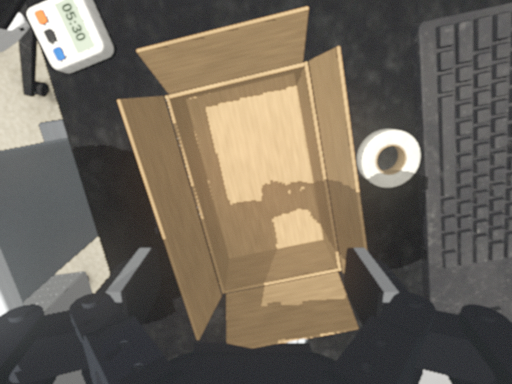

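The wrist view shows the carton rim corners at about (167,95), (308,65), (341,268) and (224,291), with all four flaps leaning outward. The tape roll is at (389,158).

```bash
python3 - <<'E'
from h import *
from scipy.optimize import least_squares
s=np.load("s1.npy",allow_pickle=True).item()
C=[((167,95),(-61,105,78)),((308,65),(61,105,78)),((341,268),(61,-105,78)),((224,291),(-61,-105,78))]
def W(p,v):
    c,n=np.cos(p[2]),np.sin(p[2]);return np.array([p[0]+c*v[0]-n*v[1],p[1]+n*v[0]+c*v[1],v[2]])
r=least_squares(lambda p:np.concatenate([proj("wrist",W(p,np.array(v)/1000),s)-u for u,v in C]),[.522,.058,.04])
print(r.x,np.degrees(r.x[2]),r.fun.round(1));p=r.x
F={'ea':((222,29),lambda a:(0,.105-.064*np.cos(a),.078+.064*np.sin(a))),'eb':((293,337),lambda a:(0,-.105+.064*np.cos(a),.078+.064*np.sin(a))),
'la':((353,147),lambda a:(.065-.064*np.cos(a),0,.081+.064*np.sin(a))),'lb':((157,219),lambda a:(-.065+.064*np.cos(a),0,.081+.064*np.sin(a)))}
for k,(u,f) in F.items():
    A=np.linspace(.5,2.6,400);e=[np.linalg.norm(proj("wrist",W(p,f(a)),s)-u) for a in A];i=int(np.argmin(e));print(k,A[i].round(2),e[i].round(1))
np.save("carton.npy",p)
E
```

```text
[0.5273069  0.06024449 0.07449668] 4.268345146975847 [ 3.6 -1.  -3.4 -2.8 -2.6  3.1  2.5  1.7]
ea 2.04 1.1
eb 1.87 1.2
la 1.81 45.9
lb 1.92 14.5
```

Call:
step_arm --commands '[-0.96,0.1,0,0,0,0,1,-0.96,0.1,0,0,0,0,1,-0.96,0.1,0,0,0,0,1,-0.96,0.1,0,0,0,0,1,-0.96,0.1,0,0,0,0,1]'

```text
time: 3.65
ee_pos: [0.5135, -0.0488, 0.2315]
tcp_rot: [-2.375, -2.057, -0.001]
ft_force: [-0.7, 0.5, 0.2]
grip_width: 0.999
grasp_force: 0.0
```

Call:
step_arm --commands '[-0.96,0.1,0,0,0,0,1,-0.96,0.1,0,0,0,0,1,-0.96,0.1,0,0,0,0,1,-0.96,0.1,0,0,0,0,1,-0.96,0.1,0,0,0,0,1]'

```text
time: 4.15
ee_pos: [0.5088, -0.1694, 0.2315]
tcp_rot: [-2.375, -2.057, -0.001]
ft_force: [1.1, -0.8, 0.6]
grip_width: 0.997
grasp_force: 0.0
```

Call:
step_arm --commands '[-0.96,0.1,0,0,0,0,1,-0.96,0.1,0,0,0,0,1,-0.96,0.1,0,0,0,0,1,0,0,0,0,0,0,1,0,0,0,0,0,0,1]'

```text
time: 4.65
ee_pos: [0.5058, -0.2411, 0.2312]
tcp_rot: [-2.376, -2.054, -0.001]
ft_force: [-0.5, 0.5, -0.3]
grip_width: 0.998
grasp_force: 0.0
```

```bash
python3 - <<'E'
from h import *
s,im=snap("wrist","w2");print(s['ee_pos'],s['tcp_rot'],s['time']);np.save("s2.npy",s,allow_pickle=True)
E
```

```text
[ 0.5058254  -0.24108932  0.231214  ] [-2.37595846e+00 -2.05374406e+00 -9.16507590e-04] 4.65
```

View pics/w2.png

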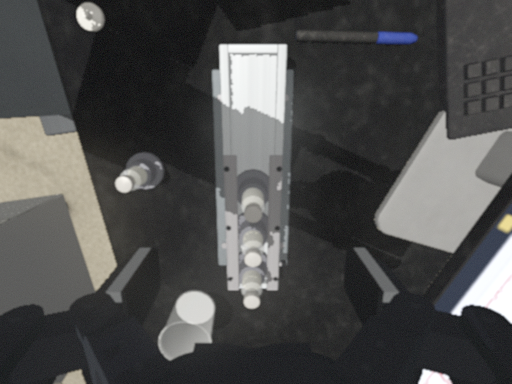

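The chute axis runs from (253,45) at the top end to (253,291) at the low end. The puck caps are at (251,301), (253,257) and (254,211), the loose puck's flange is at (148,170) and the beaker is at (190,320).

```bash
cat >> h.py <<'E'
def chute(x,y=0,h=0):  # h above bed
    c=np.load("chute.npy");u=np.array([np.cos(c[2]),np.sin(c[2])]);v=np.array([-u[1],u[0]])
    q=c[:2]+u*x+v*y;return np.array([q[0],q[1],.034+.105*x+h])
def delta(X):  # rows in tool units of 25 mm
    s=status.observe();return (Ro.from_rotvec(s['tcp_rot']).as_matrix().T@(np.array(X)-s['ee_pos'])/.025)
E
python3 - <<'E'
from h import *
s=np.load("s2.npy",allow_pickle=True).item()
g=lambda u,z:ray("wrist",u,z,s)
a,b,c,d=g((220,45),.059),g((287,45),.059),g((228,291),.034),g((279,290),.034)
m=(a+b)/2;n=(c+d)/2;D=m-n;print(a,b,c,d);ang=np.arctan2(D[1],D[0]);ctr=(m+n)/2;print(ctr,np.degrees(ang),np.linalg.norm(D[:2]))
np.save("chute.npy",[ctr[0],ctr[1],ang])
for u,z in [((251,301),.093),((253,257),.098),((254,211),.102)]:
    q=g(u,z);e=q[:2]-ctr[:2];w=D[:2]/np.linalg.norm(D[:2]);print("cap",q,e@w,-e[0]*w[1]+e[1]*w[0])
print("p4",g((148,170),.008),g((124,183),.07))
for X in [chute(-.155,0,.10),chute(-.155,0,.018)]: print(X,delta(X))
E
```

```text
[ 0.49581423 -0.11602429  0.059     ] [ 0.55664722 -0.12491275  0.059     ] [ 0.4556567 -0.3884205  0.034    ] [ 0.5184932  -0.39611736  0.034     ]
[ 0.50665284 -0.25636872  0.0465    ] 81.80232543625539 0.2746063287675141
cap [ 0.48805926 -0.36566911  0.093     ] -0.11083479505225659 0.0028185828353628293
cap [ 0.49771894 -0.31335633  0.098     ] -0.057679184424778505 0.0007168136423311555
cap [ 0.50562004 -0.26513731  0.102     ] -0.008826251027027558 -0.00022805621207641277
p4 [ 0.38411083 -0.22881246  0.008     ] [ 0.37985572 -0.22828793  0.07      ]
[ 0.48455158 -0.40978494  0.117725  ] [-6.82060919  0.1335554   4.53485928]
[ 0.48455158 -0.40978494  0.035725  ] [-6.8242202   0.13464296  7.81485711]
```

Call:
step_arm --commands '[-0.975,0.02,0,0,0,0,0.12,-0.975,0.02,0,0,0,0,0.12,-0.975,0.02,0,0,0,0,0.12,-0.975,0.02,0,0,0,0,0.12,-0.975,0.02,0,0,0,0,0.12]'

```text
time: 5.2
ee_pos: [0.491, -0.3621, 0.2315]
tcp_rot: [-2.375, -2.056, -0.001]
ft_force: [0.5, 0.3, -0.2]
grip_width: 0.141
grasp_force: 0.0
```

Call:
step_arm --commands '[-0.975,0.02,0,0,0,0,0.12,-0.975,0.02,0,0,0,0,0.12,0,0,0,0,0,0,0.12,0,0,0.9,0,0,0,0.12,0,0,0.9,0,0,0,0.12]'

```text
time: 5.7
ee_pos: [0.4855, -0.4098, 0.1867]
tcp_rot: [2.375, 2.054, 0.002]
ft_force: [-0.2, 0.0, -0.6]
grip_width: 0.124
grasp_force: 0.0
```

Call:
step_arm --commands '[0,0,0.9,0,0,0,0.12,0,0,0.9,0,0,0,0.12,0,0,0.9,0,0,0,0.12,0,0,0.9,0,0,0,0.12,0,0,0.9,0,0,0,0.12]'

```text
time: 6.2
ee_pos: [0.4853, -0.4091, 0.0733]
tcp_rot: [-2.375, -2.056, -0.001]
ft_force: [0.5, 0.6, 0.4]
grip_width: 0.124
grasp_force: 0.0
```

Call:
step_arm --commands '[0,0,0.75,0,0,0,0.12,0,0,0.75,0,0,0,0.12,0,0,0,0,0,0,0.12]'

```text
time: 6.5
ee_pos: [0.4837, -0.4077, 0.0339]
tcp_rot: [-2.371, -2.051, -0.001]
ft_force: [-0.6, -0.3, -0.8]
grip_width: 0.118
grasp_force: 0.0
```

```bash
python3 - <<'E'
from h import *
s=status.observe();print(s['ee_pos'],s['tcp_rot'],s['ft_force'],s['grip_width'])
for X in [chute(-.155,0,.018),chute(-.02,0,.018),chute(-.011,0,.018)]: print(X,delta(X))
E
```

```text
[ 0.48366169 -0.40771233  0.03392639] [-2.37071886e+00 -2.05133943e+00 -7.30705217e-04] [-0.63708751 -0.2842802  -0.84072749] 0.11822834723728858
[ 0.48455158 -0.40978494  0.035725  ] [-0.0765924   0.04680185 -0.07252156]
[ 0.50380106 -0.27616437  0.0499    ] [ 5.32598677  0.03815594 -0.61432646]
[ 0.50508436 -0.26725633  0.050845  ] [ 5.68615872  0.03757955 -0.65044679]
```

Call:
step_arm --commands '[0.3,0,-0.08,0,0,0,0.12,0.3,0.02,-0.05,0,0,0,0.12,0.3,0,-0.04,0,0,0,0.12,0.3,0,-0.04,0,0,0,0.12,0.3,0,-0.03,0,0,0,0.12]'

```text
time: 7.0
ee_pos: [0.4914, -0.3771, 0.0443]
tcp_rot: [2.37, 2.051, -0.005]
ft_force: [-2.0, -8.3, 1.4]
grip_width: 0.122
grasp_force: 4.0
```

Call:
step_arm --commands '[0.4,0,-0.04,0,0,0,0.12,0.4,0,-0.04,0,0,0,0.12,0.4,0,-0.04,0,0,0,0.12,0.4,0,-0.04,0,0,0,0.12,0.4,0,-0.04,0,0,0,0.12]'

```text
time: 7.5
ee_pos: [0.4981, -0.324, 0.0475]
tcp_rot: [2.377, 2.054, 0.0]
ft_force: [0.3, -1.4, 1.1]
grip_width: 0.117
grasp_force: 0.8
```

Call:
step_arm --commands '[0.4,0,-0.04,0,0,0,0.12,0.4,0,-0.04,0,0,0,0.12,0.4,0,-0.04,0,0,0,0.12,0.4,0,-0.04,0,0,0,0.12,0,0,0,0,0,0,0.12]'

```text
time: 8.0
ee_pos: [0.5033, -0.2832, 0.0512]
tcp_rot: [-2.375, -2.053, -0.001]
ft_force: [-0.3, 0.5, 0.9]
grip_width: 0.119
grasp_force: 0.0
```

```bash
python3 - <<'E'
from h import *
s,im=snap("top");print(s['ee_pos'],s['tcp_rot'],s['ft_force'],s['grip_width'])
s,im2=snap("wrist")
o=np.hstack([cv2.resize(im[175:235,240:370],(520,240),interpolation=cv2.INTER_CUBIC)]);o=np.vstack([o,cv2.resize(im2,(520,360))[:350]])
cv2.imwrite("pics/push1.png",o);print(delta(chute(-.011,0,.018)))
E
```

```text
[ 0.50334081 -0.28316024  0.05117032] [-2.37488533e+00 -2.05327948e+00 -1.00663832e-03] [-0.29566575  0.52345402  0.8535191 ] 0.1187968507964425
[ 0.68941123 -0.03096229  0.00526689]
```

View pics/push1.png

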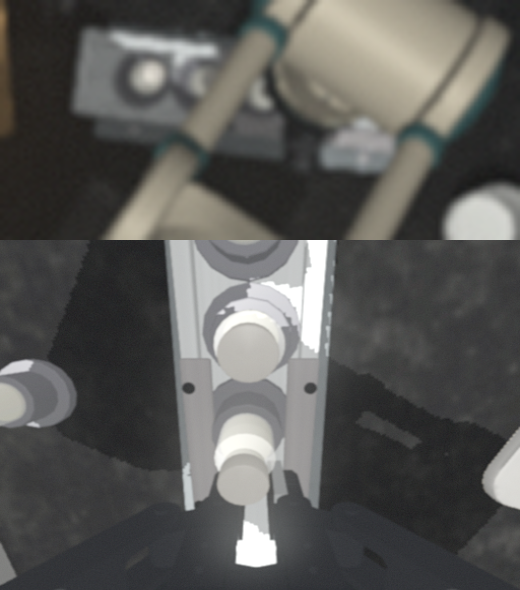

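The pucks moved up together: the uppermost cap is at (150,76) in the enlarged top crop, and the second puck's flange is just past the lip ends.

Call:
step_arm --commands '[0.2,-0.01,-0.01,0,0,0,0.12,0.2,-0.01,0,0,0,0,0.12,0.1,0,0,0,0,0,0.12,0,0,0,0,0,0,0.12]'

```text
time: 8.5
ee_pos: [0.5051, -0.2727, 0.0516]
tcp_rot: [2.377, 2.054, 0.0]
ft_force: [0.1, -0.7, 1.2]
grip_width: 0.121
grasp_force: 0.4
```

```bash
python3 - <<'E'
from h import *
c=np.load("chute.npy");w=np.array([np.cos(c[2]),np.sin(c[2])])
q=ray("top",(277.5,194),.113);print("before p3 cap x",(q[:2]-c[:2])@w)
s,im=snap("top")
print(delta(chute(-.011,0,.018)),s['ee_pos'],s['ft_force'],(s['ee_pos'][:2]-c[:2])@w)
g=cv2.cvtColor(im[180:210,262:290],cv2.COLOR_BGR2GRAY);cv2.imwrite("pics/c.png",cv2.resize(im[180:215,255:300],(720,560),interpolation=cv2.INTER_CUBIC))
E
```

```text
before p3 cap x 0.08453919815325009
[ 0.21630223 -0.02728607  0.02861949] [ 0.50505854 -0.27271801  0.05165   ] [ 0.07781599 -0.70913082  1.18673633] -0.016409556761149243
```

View pics/c.png

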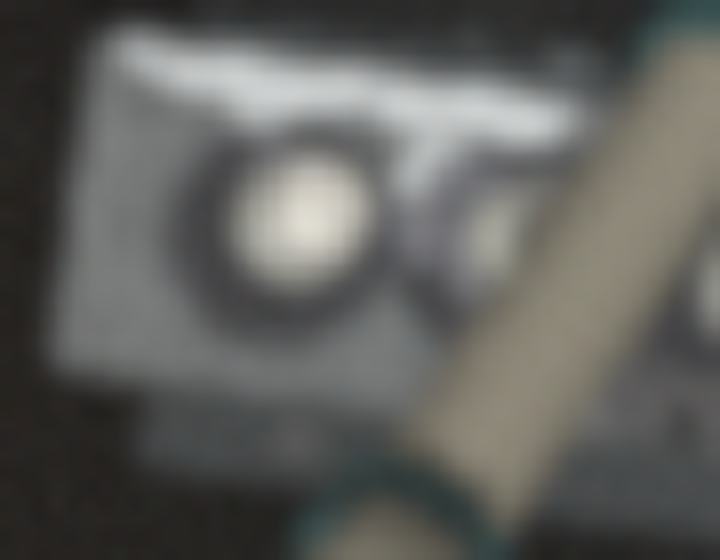

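Puck 3 is at about (273,195) in the top image, with puck 2 right behind it and touching.

Call:
step_arm --commands '[0.2,-0.02,0,0,0,0,0.12,0,0,0,0,0,0,0.12,-0.5,0,0,0,0,0,0.12,0,0,-1,0,0,0,0.12,0,0,-1,0,0,0,0.12]'

```text
time: 9.05
ee_pos: [0.5024, -0.2804, 0.1009]
tcp_rot: [-2.376, -2.051, 0.001]
ft_force: [0.4, 0.4, -0.1]
grip_width: 0.123
grasp_force: 0.0
```

Call:
step_arm --commands '[0,0,-1,0,0,0,0.12,0,0,-1,0,0,0,0.12,0.5,0,-1,0,0,0,0.6,1,0,0,0,0,0,0.6,1,0,0,0,0,0,0.6]'

```text
time: 9.55
ee_pos: [0.5127, -0.2188, 0.1774]
tcp_rot: [2.378, 2.051, 0.001]
ft_force: [0.5, 0.2, 0.1]
grip_width: 0.592
grasp_force: 0.0
```

Call:
step_arm --commands '[1,0,0,0,0,0,0.6,1,0,0,0,0,0,0.6,0,0,0,0,0,0,0.6]'

```text
time: 9.85
ee_pos: [0.5193, -0.1665, 0.1763]
tcp_rot: [-2.373, -2.055, -0.001]
ft_force: [-0.0, 0.1, -0.5]
grip_width: 0.599
grasp_force: 0.0
```

```bash
python3 - <<'E'
from h import *
s,im=snap("wrist","w3");print(s['ee_pos'],s['grip_width'])
np.save("s3.npy",s,allow_pickle=True)
for x in (.1005,.0565):
  X=chute(x);X[2]=.034+.105*(x+.0055)+.0335;print(X,delta(X))
E
```

```text
[ 0.51931982 -0.16652597  0.17627282] 0.5993805745580281
[ 0.52098301 -0.15689563  0.07863   ] [ 4.56215047e-01 -1.97528969e-03  3.90797936e+00]
[ 0.5147091  -0.20044604  0.07401   ] [-1.30384678e+00 -2.50985629e-04  4.09218151e+00]
```

View pics/w3.png

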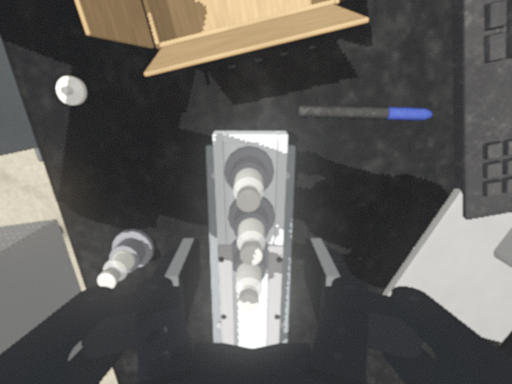

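Puck 3's cap is at (249,199), with its flange at (249,168). Puck 2's cap is at (253,256) and puck 1's at (248,297).

```bash
python3 - <<'E'
from h import *
s=np.load("s3.npy",allow_pickle=True).item();c=np.load("chute.npy");w=np.array([np.cos(c[2]),np.sin(c[2])])
for u,z in [((249,168),.053),((249,199),.115),((252,217),.048),((253,256),.11),((248,297),.106)]:
    q=ray("wrist",u,z,s);e=q[:2]-c[:2];print(q,e@w,-e[0]*w[1]+e[1]*w[0])
E
```

```text
[ 0.5205745  -0.14885608  0.053     ] 0.10839915196811327 0.0015506794978713111
[ 0.51993625 -0.15765806  0.115     ] 0.0995961069517403 0.0009273449163922261
[ 0.51644685 -0.19560252  0.048     ] 0.0615418088646216 -0.0010293592304416524
[ 0.51619046 -0.20310387  0.11      ] 0.054080552729334375 -0.0018451975911334614
[ 0.50699724 -0.23974463  0.106     ] 0.01650333600490584 0.00202952065145569
```

Call:
step_arm --commands '[0.5,-0.03,0.9,0,0,0,0.6,0,0,1,0,0,0,0.6,0,0,1,0,0,0,0.6,0,0,1,0,0,0,0.6,0,0,0,0,0,0,0.6]' --grip_force 40

```text
time: 10.4
ee_pos: [0.5181, -0.1566, 0.0758]
tcp_rot: [-2.373, -2.048, 0.006]
ft_force: [-0.0, 0.0, 0.5]
grip_width: 0.602
grasp_force: 0.0
```

Call:
step_arm --commands '[0,0,0,0,0,0,0.1,0,0,0,0,0,0,0.1,0,0,0,0,0,0,0.1,0,0,0,0,0,0,0.1,0,0,0,0,0,0,0.1]' --grip_force 40

```text
time: 10.9
ee_pos: [0.5209, -0.1571, 0.0802]
tcp_rot: [2.376, 2.053, -0.0]
ft_force: [-3.6, -1.6, 6.0]
grip_width: 0.239
grasp_force: 39.5
```

```bash
python3 - <<'E'
from h import *
s=status.observe();print(s['ee_pos'],s['grip_width'],s['grasp_force'])
p=np.load("carton.npy")
R=Ro.from_rotvec(s['tcp_rot']).as_matrix()
for y in (.071,.024,-.024,-.071):
  X=np.array([p[0]-np.sin(p[2])*y,p[1]+np.cos(p[2])*y,.21]);print(X,delta(X),X-s['ee_pos'])
E
```

```text
[ 0.52086774 -0.1570514   0.08022223] 0.23909543441521974 39.53237622859888
[0.52202253 0.13104757 0.21      ] [11.40233279 -1.61878591 -5.20746852] [0.00115479 0.28809897 0.12977777]
[0.52552063 0.08417792 0.21      ] [ 9.56762215 -1.20862856 -5.20467433] [0.0046529  0.24122933 0.12977777]
[0.52909317 0.03631106 0.21      ] [ 7.69387511 -0.78974446 -5.20182069] [0.00822543 0.19336246 0.12977777]
[ 0.53259127 -0.01055858  0.21      ] [ 5.85916447 -0.37958711 -5.19902651] [0.01172354 0.14649282 0.12977777]
```

Call:
step_arm --commands '[0,0,-0.8,0,0,0,0.1,0,0,-0.9,0,0,0,0.1,0,0,-0.9,0,0,0,0.1,0,0,-0.9,0,0,0,0.1,0,0,-0.9,0,0,0,0.1]'

```text
time: 11.4
ee_pos: [0.5214, -0.1562, 0.1902]
tcp_rot: [2.376, 2.053, 0.002]
ft_force: [-0.4, 0.0, -1.1]
grip_width: 0.239
grasp_force: 39.2
```

Call:
step_arm --commands '[0,0,-0.8,0,0,0,0.1,0.9,-0.13,0,0,0,0,0.1,0.9,-0.13,0,0,0,0,0.1,0.9,-0.13,0,0,0,0,0.1,0.9,-0.13,0,0,0,0,0.1]'

```text
time: 11.9
ee_pos: [0.5215, -0.0644, 0.2093]
tcp_rot: [2.377, 2.053, 0.003]
ft_force: [-0.1, -0.7, -0.2]
grip_width: 0.24
grasp_force: 39.2
```

Call:
step_arm --commands '[0.9,-0.13,0,0,0,0,0.1,0.9,-0.13,0,0,0,0,0.1,0.9,-0.13,0,0,0,0,0.1,0.9,-0.13,0,0,0,0,0.1,0.9,-0.13,0,0,0,0,0.1]'

```text
time: 12.4
ee_pos: [0.5217, 0.0495, 0.2093]
tcp_rot: [2.377, 2.053, 0.003]
ft_force: [0.4, 0.1, -0.7]
grip_width: 0.242
grasp_force: 39.2
```

Call:
step_arm --commands '[0.9,-0.13,0,0,0,0,0.1,0.9,-0.13,0,0,0,0,0.1,0.9,-0.13,0,0,0,0,0.1,0.6,-0.06,0,0,0,0,0.1,0,0,0,0,0,0,0.1]'

```text
time: 12.9
ee_pos: [0.5224, 0.1332, 0.2091]
tcp_rot: [-2.375, -2.056, -0.002]
ft_force: [-0.5, 0.1, -0.8]
grip_width: 0.239
grasp_force: 39.2
```

```bash
python3 - <<'E'
from h import *
p=np.load("carton.npy");s,im=snap("wrist");print(s['ee_pos'],s['grip_width'],s['grasp_force'])
y=.071;X=np.array([p[0]-np.sin(p[2])*y,p[1]+np.cos(p[2])*y,.043]);print(delta(X))
E
```

```text
[0.52239382 0.13317467 0.20914575] 0.23930971780077748 39.19271106348585
[-0.0338863  -0.0134049   6.64498136]
```

Call:
step_arm --commands '[-0.03,0,0.95,0,0,0,0.1,0,0,0.95,0,0,0,0.1,0,0,0.95,0,0,0,0.1,0,0,0.95,0,0,0,0.1,0,0,0.95,0,0,0,0.1]'

```text
time: 13.45
ee_pos: [0.5223, 0.1293, 0.0896]
tcp_rot: [2.378, 2.052, 0.0]
ft_force: [-0.4, -0.9, -0.9]
grip_width: 0.239
grasp_force: 39.2
```

Call:
step_arm --commands '[0,0,0.95,0,0,0,0.1,0,0,0.6,0,0,0,0.1,0,0,0.3,0,0,0,0.1,0,0,0,0,0,0,0.1,0,0,0,0,0,0,0.1]'

```text
time: 13.95
ee_pos: [0.5228, 0.1303, 0.0447]
tcp_rot: [2.377, 2.052, 0.002]
ft_force: [-0.0, -0.3, -0.6]
grip_width: 0.236
grasp_force: 39.2
```

Call:
step_arm --commands '[0,0,0,0,0,0,0.4,0,0,0,0,0,0,0.4,0,0,0,0,0,0,0.4,0,0,-0.3,0,0,0,0.5,0,0,-0.9,0,0,0,0.5]'

```text
time: 14.45
ee_pos: [0.5204, 0.1305, 0.0732]
tcp_rot: [-2.375, -2.052, 0.006]
ft_force: [0.5, -0.3, 0.1]
grip_width: 0.505
grasp_force: 0.0
```

Call:
step_arm --commands '[0,0,-0.9,0,0,0,0.5,0,0,-0.9,0,0,0,0.5,0,0,-0.9,0,0,0,0.5,0,0,-0.9,0,0,0,0.5,0,0,-0.9,0,0,0,0.5]'

```text
time: 14.95
ee_pos: [0.5219, 0.1307, 0.1883]
tcp_rot: [2.377, 2.054, 0.001]
ft_force: [0.1, 0.2, -0.1]
grip_width: 0.502
grasp_force: 0.0
```

Call:
step_arm --commands '[0,0,-0.8,0,0,0,0.6,-1,0.13,0,0,0,0,0.6,-1,0.13,0,0,0,0,0.6,-1,0.13,0,0,0,0,0.6,0,0,0,0,0,0,0.6]'

```text
time: 15.45
ee_pos: [0.5208, 0.0527, 0.2073]
tcp_rot: [2.379, 2.049, -0.0]
ft_force: [-0.1, 0.0, -0.4]
grip_width: 0.603
grasp_force: 0.0
```

```bash
python3 - <<'E'
from h import *
s,im=snap("wrist","w4");print(s['ee_pos'],s['grip_width'],s['grasp_force'],s['time'])
x=.0555;X=chute(x);X[2]=.2;print(delta(X));X[2]=.034+.105*(x+.0055)+.0345;print(delta(X))
E
```

```text
[0.52075638 0.05268858 0.20734661] 0.6027453808591028 0.0 15.45
[-10.14957579   1.26366762   0.28736954]
[-10.15131368   1.25969781   5.29116766]
```

View pics/w4.png

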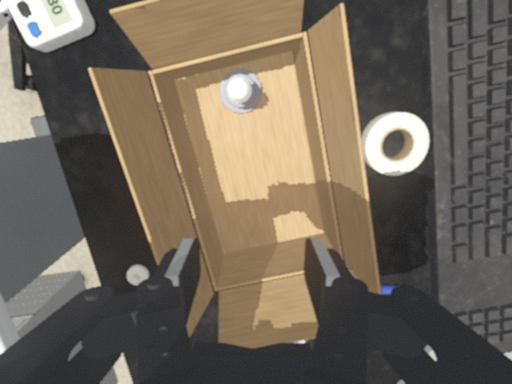

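Puck 3 stands upright in the carton near the +y end, at (240,91).

Call:
step_arm --commands '[-0.95,0.12,0,0,0,0,0.6,-0.95,0.12,0,0,0,0,0.6,-0.95,0.12,0,0,0,0,0.6,-0.95,0.12,0,0,0,0,0.6,-0.95,0.12,0,0,0,0,0.6]'

```text
time: 16.0
ee_pos: [0.5185, -0.0644, 0.2069]
tcp_rot: [-2.376, -2.055, -0.002]
ft_force: [-0.0, 0.8, 0.8]
grip_width: 0.599
grasp_force: 0.0
```

Call:
step_arm --commands '[-0.95,0.12,0,0,0,0,0.6,-0.95,0.12,0,0,0,0,0.6,-0.95,0.12,0,0,0,0,0.6,-0.95,0.12,0,0,0,0,0.6,-0.95,0.12,0,0,0,0,0.6]'

```text
time: 16.5
ee_pos: [0.5164, -0.1841, 0.2069]
tcp_rot: [-2.376, -2.055, -0.002]
ft_force: [0.5, 0.3, -0.2]
grip_width: 0.601
grasp_force: 0.0
```

Call:
step_arm --commands '[-0.6,0.05,0,0,0,0,0.6,0,0,0,0,0,0,0.6,0,0,0,0,0,0,0.6]'

```text
time: 16.8
ee_pos: [0.515, -0.1983, 0.2065]
tcp_rot: [-2.377, -2.053, -0.001]
ft_force: [-0.0, 0.7, -0.3]
grip_width: 0.601
grasp_force: 0.0
```

```bash
python3 - <<'E'
from h import *
s=status.observe();print(s['ee_pos'])
x=.056;X=chute(x);X[2]=.034+.105*(x+.0055)+.0345;print(delta(X))
E
```

```text
[ 0.51502004 -0.19831512  0.20651907]
[-1.13576354e-01  1.62372413e-03  5.26230719e+00]
```

Call:
step_arm --commands '[-0.1,0,0.9,0,0,0,0.6,0,0,0.9,0,0,0,0.6,0,0,0.9,0,0,0,0.6,0,0,0.9,0,0,0,0.6,0,0,0.9,0,0,0,0.6]'

```text
time: 17.3
ee_pos: [0.5148, -0.2001, 0.0935]
tcp_rot: [-2.376, -2.055, -0.001]
ft_force: [0.1, -0.6, 0.6]
grip_width: 0.596
grasp_force: 0.0
```

Call:
step_arm --commands '[0,0,0.7,0,0,0,0.6,0,0,0,0,0,0,0.1,0,0,0,0,0,0,0.1,0,0,0,0,0,0,0.1,0,0,0,0,0,0,0.1]'

```text
time: 17.8
ee_pos: [0.5145, -0.2012, 0.0773]
tcp_rot: [-2.377, -2.054, -0.0]
ft_force: [-2.1, 1.5, -0.2]
grip_width: 0.244
grasp_force: 39.2
```

Call:
step_arm --commands '[0,0,0,0,0,0,0.1,0,0,-0.5,0,0,0,0.1,0,0,-0.95,0,0,0,0.1,0,0,-0.95,0,0,0,0.1,0,0,-0.95,0,0,0,0.1]'

```text
time: 18.3
ee_pos: [0.5157, -0.2025, 0.1627]
tcp_rot: [2.375, 2.051, 0.002]
ft_force: [0.0, -0.5, -1.1]
grip_width: 0.242
grasp_force: 39.2
```

Call:
step_arm --commands '[0,0,-0.95,0,0,0,0.1,0,0,-0.95,0,0,0,0.1,0.95,-0.1,0,0,0,0,0.1,0.95,-0.1,0,0,0,0,0.1,0.95,-0.1,0,0,0,0,0.1]'

```text
time: 18.8
ee_pos: [0.5187, -0.1301, 0.2097]
tcp_rot: [2.376, 2.05, 0.004]
ft_force: [0.3, -0.2, -1.0]
grip_width: 0.239
grasp_force: 39.2
```

Call:
step_arm --commands '[0.95,-0.1,0,0,0,0,0.1,0.95,-0.1,0,0,0,0,0.1,0.95,-0.1,0,0,0,0,0.1,0.95,-0.1,0,0,0,0,0.1,0.95,-0.1,0,0,0,0,0.1]'

```text
time: 19.3
ee_pos: [0.5236, -0.0102, 0.2095]
tcp_rot: [2.376, 2.051, 0.004]
ft_force: [0.0, -0.7, -0.2]
grip_width: 0.242
grasp_force: 39.2
```

Call:
step_arm --commands '[0.95,-0.1,0,0,0,0,0.1,0.95,-0.1,0,0,0,0,0.1,0.95,-0.1,0,0,0,0,0.1,0.85,-0.1,0,0,0,0,0.1,0,0,0,0,0,0,0.1]'

```text
time: 19.8
ee_pos: [0.527, 0.0843, 0.2093]
tcp_rot: [2.374, 2.056, 0.006]
ft_force: [-0.3, -0.3, -0.4]
grip_width: 0.237
grasp_force: 39.2
```

```bash
python3 - <<'E'
from h import *
p=np.load("carton.npy");s=status.observe();print(s['ee_pos'],s['grip_width'],s['grasp_force'])
y=.023;X=np.array([p[0]-np.sin(p[2])*y,p[1]+np.cos(p[2])*y,.043]);print(delta(X))
E
```

```text
[0.52703132 0.08429842 0.20933602] 0.237329416101061 39.20427049160935
[-0.0659593  -0.07351401  6.65310593]
```

Call:
step_arm --commands '[-0.06,-0.06,0.95,0,0,0,0.1,0,0,0.95,0,0,0,0.1,0,0,0.95,0,0,0,0.1,0,0,0.95,0,0,0,0.1,0,0,0.95,0,0,0,0.1]'

```text
time: 20.3
ee_pos: [0.5256, 0.0799, 0.0893]
tcp_rot: [2.376, 2.051, 0.003]
ft_force: [-0.2, -0.4, -1.1]
grip_width: 0.243
grasp_force: 39.2
```

Call:
step_arm --commands '[0,0,0.95,0,0,0,0.1,0,0,0.6,0,0,0,0.1,0,0,0.3,0,0,0,0.1,0,0,0,0,0,0,0.1,0,0,0,0,0,0,0.1]'

```text
time: 20.8
ee_pos: [0.5254, 0.0804, 0.0437]
tcp_rot: [2.376, 2.052, 0.002]
ft_force: [-0.3, 0.9, -0.6]
grip_width: 0.242
grasp_force: 39.2
```

Call:
step_arm --commands '[0,0,0,0,0,0,0.4,0,0,0,0,0,0,0.4,0,0,0,0,0,0,0.4,0,0,-0.3,0,0,0,0.5,0,0,-0.9,0,0,0,0.5]'

```text
time: 21.3
ee_pos: [0.5226, 0.0808, 0.0719]
tcp_rot: [-2.375, -2.052, 0.005]
ft_force: [0.4, 0.1, -0.2]
grip_width: 0.499
grasp_force: 0.0
```

Call:
step_arm --commands '[0,0,-0.9,0,0,0,0.5,0,0,-0.9,0,0,0,0.5,0,0,-0.9,0,0,0,0.5,0,0,-0.9,0,0,0,0.5,0,0,-0.9,0,0,0,0.5]'

```text
time: 21.8
ee_pos: [0.5242, 0.0808, 0.187]
tcp_rot: [2.377, 2.053, 0.001]
ft_force: [-0.4, 0.4, -0.7]
grip_width: 0.503
grasp_force: 0.0
```

Call:
step_arm --commands '[0,0,-0.8,0,0,0,0.12,-1,0.08,0,0,0,0,0.12,-1,0.08,0,0,0,0,0.12,-1,0.08,0,0,0,0,0.12,-1,0.08,0,0,0,0,0.12]'

```text
time: 22.3
ee_pos: [0.5175, -0.0201, 0.2061]
tcp_rot: [2.376, 2.054, 0.001]
ft_force: [0.0, -0.0, -0.4]
grip_width: 0.12
grasp_force: 0.0
```

Call:
step_arm --commands '[-1,0.08,0,0,0,0,0.12,-1,0.08,0,0,0,0,0.12,-1,0.08,0,0,0,0,0.12,-1,0.08,0,0,0,0,0.12,-1,0.08,0,0,0,0,0.12]'

```text
time: 22.8
ee_pos: [0.5092, -0.1454, 0.206]
tcp_rot: [2.377, 2.053, 0.001]
ft_force: [-0.1, -0.2, -0.2]
grip_width: 0.12
grasp_force: 0.0
```

Call:
step_arm --commands '[-1,0.08,0,0,0,0,0.12,-1,0.08,0,0,0,0,0.12,-1,0.08,0,0,0,0,0.12,-1,0.08,0,0,0,0,0.12,-1,0.08,0,0,0,0,0.12]'

```text
time: 23.3
ee_pos: [0.5009, -0.2705, 0.2059]
tcp_rot: [2.377, 2.053, 0.0]
ft_force: [0.3, 0.9, -0.1]
grip_width: 0.118
grasp_force: 0.0
```

Call:
step_arm --commands '[-1,0.08,0,0,0,0,0.12,-0.35,0,0,0,0,0,0.12,0,0,0,0,0,0,0.12]'

```text
time: 23.6
ee_pos: [0.498, -0.3039, 0.2054]
tcp_rot: [-2.379, -2.052, -0.0]
ft_force: [-0.7, 0.6, -0.7]
grip_width: 0.119
grasp_force: 0.0
```

```bash
python3 - <<'E'
from h import *
s,im=snap("wrist","w5");print(s['ee_pos'],s['grip_width'],s['time'])
print(delta(chute(-.045,0,.018)),delta(chute(.055,0,.018)))
E
```

```text
[ 0.49797707 -0.30391751  0.20540795] 0.11928693461372013 23.6
[0.07964023 0.07780284 6.32354992] [4.08009248 0.06322496 5.90813529]
```

View pics/w5.png

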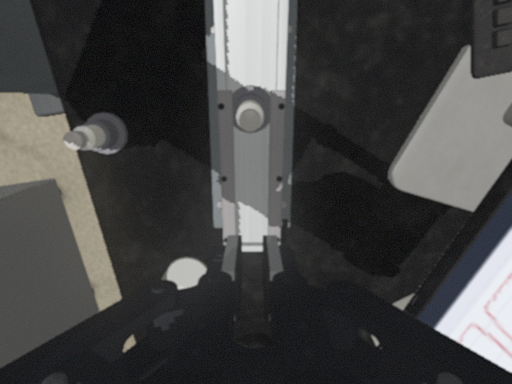

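Puck 1 is alone in the chute at (250,112), and puck 4 stands at (105,133).

Call:
step_arm --commands '[0,0.07,0.9,0,0,0,0.12,0,0,0.9,0,0,0,0.12,0,0,0.9,0,0,0,0.12,0,0,0.9,0,0,0,0.12,0,0,0.9,0,0,0,0.12]'

```text
time: 24.15
ee_pos: [0.5001, -0.3016, 0.0924]
tcp_rot: [-2.376, -2.055, -0.001]
ft_force: [-0.4, 0.1, -0.0]
grip_width: 0.124
grasp_force: 0.0
```

Call:
step_arm --commands '[0,0,0.9,0,0,0,0.12,0,0,0.9,0,0,0,0.12,0,0,0,0,0,0,0.12,0.3,0,-0.03,0,0,0,0.12,0.3,0,-0.03,0,0,0,0.12]'

```text
time: 24.65
ee_pos: [0.5031, -0.2881, 0.0507]
tcp_rot: [2.376, 2.053, 0.001]
ft_force: [0.1, 0.7, 0.1]
grip_width: 0.121
grasp_force: 0.0
```

Call:
step_arm --commands '[0.35,0,-0.04,0,0,0,0.12,0.35,0,-0.04,0,0,0,0.12,0.35,0,-0.04,0,0,0,0.12,0.35,0,-0.04,0,0,0,0.12,0.35,0,-0.04,0,0,0,0.12]'

```text
time: 25.15
ee_pos: [0.5087, -0.2447, 0.0546]
tcp_rot: [2.377, 2.053, 0.0]
ft_force: [-0.0, -0.4, 0.6]
grip_width: 0.122
grasp_force: 0.3
```

Call:
step_arm --commands '[0.35,0,-0.04,0,0,0,0.12,0.35,0,-0.04,0,0,0,0.12,0.35,0,-0.04,0,0,0,0.12,0.35,0,-0.04,0,0,0,0.12,0.3,0,-0.04,0,0,0,0.12]'

```text
time: 25.65
ee_pos: [0.5147, -0.2025, 0.0593]
tcp_rot: [-2.377, -2.054, -0.0]
ft_force: [-0.6, -1.1, 0.2]
grip_width: 0.119
grasp_force: 0.4
```

Call:
step_arm --commands '[0,0,0,0,0,0,0.12,0,0,0,0,0,0,0.12]'

```text
time: 25.85
ee_pos: [0.515, -0.2031, 0.0593]
tcp_rot: [2.377, 2.054, 0.001]
ft_force: [0.3, -0.5, 0.6]
grip_width: 0.12
grasp_force: 0.0
```

```bash
python3 - <<'E'
from h import *
c=np.load("chute.npy");w=np.array([np.cos(c[2]),np.sin(c[2])])
s=status.observe();print(s['ee_pos'],(s['ee_pos'][:2]-c[:2])@w,delta(chute(.055,0,.018)),s['ft_force'],s['time'])
E
```

```text
[ 0.51504976 -0.20314886  0.05934584] 0.05387337223390355 [ 0.0449944  -0.02905268  0.062815  ] [ 0.27159683 -0.53857177  0.62060675] 25.85
```

Call:
step_arm --commands '[-0.4,0,0,0,0,0,0.12,0,0,-1,0,0,0,0.12,0,0,-1,0,0,0,0.12,0,0,-1,0,0,0,0.12,0,0,-1,0,0,0,0.4]'

```text
time: 26.35
ee_pos: [0.5131, -0.2144, 0.1602]
tcp_rot: [2.378, 2.052, -0.0]
ft_force: [0.3, -0.1, 0.4]
grip_width: 0.272
grasp_force: 0.0
```

Call:
step_arm --commands '[0.7,0,0,0,0,0,0.6,0.7,0,0,0,0,0,0.6,0,0,0,0,0,0,0.6,0,0,0,0,0,0,0.6]'

```text
time: 26.75
ee_pos: [0.5179, -0.1785, 0.1585]
tcp_rot: [-2.376, -2.054, 0.001]
ft_force: [-0.4, 1.1, -0.3]
grip_width: 0.598
grasp_force: 0.0
```

```bash
python3 - <<'E'
from h import *
s,im=snap("wrist","w6");print(s['ee_pos'])
x=.0795;X=chute(x);X[2]=.0774;print(delta(X))
for b in (.08,.085,.09): print(b,[proj("wrist",chute(b-h*.1045,0,h),s).round(0) for h in (.008,.07)])
g=cv2.cvtColor(im,cv2.COLOR_BGR2GRAY);cc=proj("wrist",chute(.085-.007,0,.07),s)
col=g[100:340,int(cc[0])-4:int(cc[0])+5].mean(1);print(list(zip(range(100,340,6),col[::6].round().astype(int))))
E
```

```text
[ 0.51791754 -0.17848608  0.15853055]
[ 0.04537538 -0.00397835  3.24687246]
0.08 [array([250., 192.]), array([250., 227.])]
0.085 [array([250., 186.]), array([250., 220.])]
0.09 [array([250., 180.]), array([250., 213.])]
[(100, np.int64(74)), (106, np.int64(80)), (112, np.int64(87)), (118, np.int64(204)), (124, np.int64(255)), (130, np.int64(255)), (136, np.int64(250)), (142, np.int64(186)), (148, np.int64(185)), (154, np.int64(185)), (160, np.int64(132)), (166, np.int64(134)), (172, np.int64(122)), (178, np.int64(129)), (184, np.int64(182)), (190, np.int64(205)), (196, np.int64(241)), (202, np.int64(236)), (208, np.int64(161)), (214, np.int64(177)), (220, np.int64(176)), (226, np.int64(177)), (232, np.int64(179)), (238, np.int64(184)), (244, np.int64(186)), (250, np.int64(187)), (256, np.int64(188)), (262, np.int64(206)), (268, np.int64(255)), (274, np.int64(255)), (280, np.int64(255)), (286, np.int64(255)), (292, np.int64(255)), (298, np.int64(255)), (304, np.int64(255)), (310, np.int64(255)), (316, np.int64(255)), (322, np.int64(255)), (328, np.int64(255)), (334, np.int64(255))]
```

Call:
step_arm --commands '[0.08,0,0.85,0,0,0,0.6,0,0,0.9,0,0,0,0.6,0,0,0.9,0,0,0,0.6,0,0,0.6,0,0,0,0.6,0,0,0,0,0,0,0.1]'

```text
time: 27.3
ee_pos: [0.5167, -0.1765, 0.0755]
tcp_rot: [-2.374, -2.049, 0.004]
ft_force: [-0.7, -0.4, 0.1]
grip_width: 0.443
grasp_force: 0.0
```

Call:
step_arm --commands '[0,0,0,0,0,0,0.1,0,0,0,0,0,0,0.1,0,0,0,0,0,0,0.1,0,0,0,0,0,0,0.1,0,0,-0.5,0,0,0,0.1]'

```text
time: 27.8
ee_pos: [0.5181, -0.1762, 0.0901]
tcp_rot: [-2.376, -2.052, 0.0]
ft_force: [0.2, 0.6, 0.3]
grip_width: 0.236
grasp_force: 39.2
```

Call:
step_arm --commands '[0,0,-0.95,0,0,0,0.1,0,0,-0.95,0,0,0,0.1,0,0,-0.95,0,0,0,0.1,0,0,-0.95,0,0,0,0.1,0,0,-0.95,0,0,0,0.1]'

```text
time: 28.3
ee_pos: [0.5196, -0.1767, 0.212]
tcp_rot: [2.375, 2.051, 0.003]
ft_force: [-0.6, -0.2, -1.3]
grip_width: 0.237
grasp_force: 39.2
```

Call:
step_arm --commands '[0.94,-0.09,0,0,0,0,0.1,0.94,-0.09,0,0,0,0,0.1,0.94,-0.09,0,0,0,0,0.1,0.94,-0.09,0,0,0,0,0.1,0.94,-0.09,0,0,0,0,0.1]'

```text
time: 28.8
ee_pos: [0.5256, -0.0578, 0.211]
tcp_rot: [2.375, 2.052, 0.005]
ft_force: [-0.2, 0.4, -1.0]
grip_width: 0.236
grasp_force: 39.2
```

Call:
step_arm --commands '[0.94,-0.09,0,0,0,0,0.1,0.94,-0.09,0,0,0,0,0.1,0.94,-0.09,0,0,0,0,0.1,0.94,-0.09,0,0,0,0,0.1,0,0,0,0,0,0,0.1]'

```text
time: 29.3
ee_pos: [0.5302, 0.0383, 0.2109]
tcp_rot: [2.374, 2.056, 0.006]
ft_force: [-0.2, -0.4, -0.9]
grip_width: 0.245
grasp_force: 39.2
```

```bash
python3 - <<'E'
from h import *
p=np.load("carton.npy");s=status.observe();print(s['ee_pos'],s['grip_width'],s['grasp_force'])
y=-.025;X=np.array([p[0]-np.sin(p[2])*y,p[1]+np.cos(p[2])*y,.043]);print(delta(X))
E
```

```text
[0.53021965 0.03834236 0.21094359] 0.24482935122219812 39.193393037858186
[-0.14203997 -0.04741347  6.7172987 ]
```

Call:
step_arm --commands '[-0.14,-0.05,0.95,0,0,0,0.1,0,0,0.95,0,0,0,0.1,0,0,0.95,0,0,0,0.1,0,0,0.95,0,0,0,0.1,0,0,0.95,0,0,0,0.1]'

```text
time: 29.8
ee_pos: [0.5288, 0.0317, 0.091]
tcp_rot: [2.376, 2.052, 0.004]
ft_force: [0.4, -0.6, -1.4]
grip_width: 0.238
grasp_force: 39.2
```

Call:
step_arm --commands '[0,0,0.95,0,0,0,0.1,0,0,0.65,0,0,0,0.1,0,0,0.3,0,0,0,0.1,0,0,0,0,0,0,0.1,0,0,0,0,0,0,0.1]'

```text
time: 30.3
ee_pos: [0.5286, 0.032, 0.0441]
tcp_rot: [2.376, 2.052, 0.003]
ft_force: [0.3, -0.7, 0.2]
grip_width: 0.237
grasp_force: 39.2
```

Call:
step_arm --commands '[0,0,0,0,0,0,0.4,0,0,0,0,0,0,0.4,0,0,0,0,0,0,0.4,0,0,-0.3,0,0,0,0.5,0,0,-0.9,0,0,0,0.5]'

```text
time: 30.8
ee_pos: [0.5259, 0.0325, 0.0722]
tcp_rot: [-2.375, -2.052, 0.005]
ft_force: [0.8, -0.2, 0.7]
grip_width: 0.502
grasp_force: 0.0
```

Call:
step_arm --commands '[0,0,-0.9,0,0,0,0.5,0,0,-0.9,0,0,0,0.5,0,0,-0.9,0,0,0,0.5,0,0,-0.9,0,0,0,0.5,0,0,-0.9,0,0,0,0.5]'

```text
time: 31.3
ee_pos: [0.5274, 0.0324, 0.1873]
tcp_rot: [2.377, 2.053, 0.001]
ft_force: [-0.1, 0.2, 0.2]
grip_width: 0.499
grasp_force: 0.0
```

Call:
step_arm --commands '[0,0,-0.8,0,0,0,0.6,-0.94,-0.36,0,0,0,0,0.6,-0.94,-0.36,0,0,0,0,0.6,-0.94,-0.36,0,0,0,0,0.6,-0.94,-0.36,0,0,0,0,0.6]'

```text
time: 31.8
ee_pos: [0.4777, -0.0561, 0.2063]
tcp_rot: [2.376, 2.054, 0.001]
ft_force: [-0.6, -0.3, -0.6]
grip_width: 0.605
grasp_force: 0.0
```

Call:
step_arm --commands '[-0.94,-0.36,0,0,0,0,0.6,-0.94,-0.36,0,0,0,0,0.6,-0.94,-0.36,0,0,0,0,0.6,-0.94,-0.36,0,0,0,0,0.6,-0.94,-0.36,0,0,0,0,0.6]'

```text
time: 32.3
ee_pos: [0.416, -0.1659, 0.2062]
tcp_rot: [2.377, 2.053, 0.001]
ft_force: [0.3, -0.5, 0.1]
grip_width: 0.605
grasp_force: 0.0
```

Call:
step_arm --commands '[-0.94,-0.36,0,0,0,0,0.6,0,0,0,0,0,0,0.6,0,0,0,0,0,0,0.6]'

```text
time: 32.6
ee_pos: [0.4043, -0.1872, 0.206]
tcp_rot: [2.379, 2.052, 0.001]
ft_force: [1.0, 0.5, 0.0]
grip_width: 0.6
grasp_force: 0.0
```

```bash
python3 - <<'E'
from h import *
s,im=snap("wrist","w7");print(s['ee_pos'],s['time']);np.save("s7.npy",s,allow_pickle=True)
E
```

```text
[ 0.4042915  -0.18715071  0.20601897] 32.6
```

View pics/w7.png

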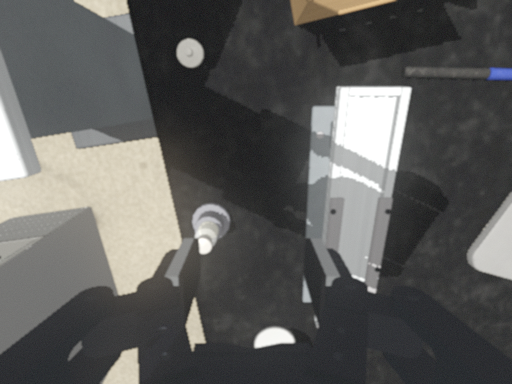

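Puck 4's flange is centred at about (210,221) and its cap at (206,245). The chute is empty.

```bash
python3 - <<'E'
from h import *
s=np.load("s7.npy",allow_pickle=True).item();a=ray("wrist",(210,221),.008,s);b=ray("wrist",(206,245),.07,s);print(a,b)
X=(a+b)/2;X[2]=.035;print(X,delta(X))
p=np.load("carton.npy");y=-.072
Y=np.array([p[0]-np.sin(p[2])*y,p[1]+np.cos(p[2])*y,.035]);R=Ro.from_rotvec(s['tcp_rot']).as_matrix();print(Y,R.T@(Y-X)/.025)
E
```

```text
[ 0.3488342  -0.24014069  0.008     ] [ 0.35264726 -0.24150522  0.07      ]
[ 0.35074073 -0.24082295  0.035     ] [-2.45803202 -1.81670934  6.83416403]
[ 0.5326657  -0.01155581  0.035     ] [1.01401281e+01 5.85097494e+00 9.15230386e-03]
```

Call:
step_arm --commands '[-0.82,-0.6,0,0,0,0,0.6,-0.82,-0.6,0,0,0,0,0.6,-0.82,-0.6,0,0,0,0,0.6,0,0,0.9,0,0,0,0.6,0,0,0.9,0,0,0,0.6]'

```text
time: 33.15
ee_pos: [0.3516, -0.2416, 0.1608]
tcp_rot: [2.376, 2.052, 0.001]
ft_force: [0.0, 0.4, 0.6]
grip_width: 0.598
grasp_force: 0.0
```

Call:
step_arm --commands '[0,0,0.9,0,0,0,0.6,0,0,0.9,0,0,0,0.6,0,0,0.9,0,0,0,0.6,0,0,0.9,0,0,0,0.6,0,0,0.9,0,0,0,0.6]'

```text
time: 33.65
ee_pos: [0.3518, -0.2407, 0.0475]
tcp_rot: [2.375, 2.055, 0.001]
ft_force: [0.1, 0.6, 0.1]
grip_width: 0.6
grasp_force: 0.0
```

Call:
step_arm --commands '[0,0,0.45,0,0,0,0.6,0,0,0,0,0,0,0.1,0,0,0,0,0,0,0.1,0,0,0,0,0,0,0.1,0,0,0,0,0,0,0.1]'

```text
time: 34.15
ee_pos: [0.3515, -0.2417, 0.0375]
tcp_rot: [2.376, 2.053, 0.001]
ft_force: [-0.2, 0.4, -1.2]
grip_width: 0.236
grasp_force: 38.7
```

Call:
step_arm --commands '[0,0,0,0,0,0,0.1,0,0,-0.6,0,0,0,0.1,0,0,-1,0,0,0,0.1,0,0,-1,0,0,0,0.1,0,0,-1,0,0,0,0.1]'

```text
time: 34.65
ee_pos: [0.3507, -0.2413, 0.128]
tcp_rot: [2.377, 2.053, 0.0]
ft_force: [0.4, -0.2, -1.0]
grip_width: 0.235
grasp_force: 38.9
```

Call:
step_arm --commands '[0,0,-1,0,0,0,0.1,0,0,-1,0,0,0,0.1,0,0,-1,0,0,0,0.1,0,0,-0.5,0,0,0,0.1,0,0,0,0,0,0,0.1]'

```text
time: 35.15
ee_pos: [0.3518, -0.2423, 0.2164]
tcp_rot: [2.374, 2.05, 0.001]
ft_force: [-0.1, -0.0, -0.4]
grip_width: 0.238
grasp_force: 39.0
```

Call:
step_arm --commands '[0.84,0.48,0,0,0,0,0.1,0.84,0.48,0,0,0,0,0.1,0.84,0.48,0,0,0,0,0.1,0.84,0.48,0,0,0,0,0.1,0.84,0.48,0,0,0,0,0.1]'

```text
time: 35.65
ee_pos: [0.4253, -0.1451, 0.2132]
tcp_rot: [-2.376, -2.052, 0.001]
ft_force: [-0.1, -0.4, -1.8]
grip_width: 0.243
grasp_force: 39.0
```

Call:
step_arm --commands '[0.84,0.48,0,0,0,0,0.1,0.84,0.48,0,0,0,0,0.1,0.84,0.48,0,0,0,0,0.1,0.84,0.48,0,0,0,0,0.1,0.84,0.48,0,0,0,0,0.1]'

```text
time: 36.15
ee_pos: [0.4999, -0.0501, 0.2131]
tcp_rot: [-2.376, -2.053, 0.002]
ft_force: [0.2, 0.3, -0.7]
grip_width: 0.241
grasp_force: 39.0
```

Call:
step_arm --commands '[0.84,0.48,0,0,0,0,0.1,0.84,0.48,0,0,0,0,0.1,0,0,0,0,0,0,0.1,0,0,0,0,0,0,0.1]'

```text
time: 36.55
ee_pos: [0.5292, -0.0129, 0.2131]
tcp_rot: [-2.375, -2.054, 0.003]
ft_force: [-0.1, -0.4, -1.2]
grip_width: 0.243
grasp_force: 39.0
```

```bash
python3 - <<'E'
from h import *
p=np.load("carton.npy");s=status.observe();print(s['ee_pos'],s['grip_width'],s['grasp_force'])
y=-.072;X=np.array([p[0]-np.sin(p[2])*y,p[1]+np.cos(p[2])*y,.041]);print(delta(X))
E
```

```text
[ 0.52917989 -0.01286467  0.21311662] 0.24282157694684284 38.96141057353816
[0.07543955 0.14824633 6.88426635]
```

Call:
step_arm --commands '[0.07,0.14,0.95,0,0,0,0.1,0,0,0.95,0,0,0,0.1,0,0,0.95,0,0,0,0.1,0,0,0.95,0,0,0,0.1,0,0,0.95,0,0,0,0.1]'

```text
time: 37.05
ee_pos: [0.5325, -0.0128, 0.0944]
tcp_rot: [-2.378, -2.052, 0.001]
ft_force: [-0.5, -0.6, -0.4]
grip_width: 0.243
grasp_force: 39.0
```

Call:
step_arm --commands '[0,0,0.95,0,0,0,0.1,0,0,0.7,0,0,0,0.1,0,0,0.4,0,0,0,0.1,0,0,0,0,0,0,0.1,0,0,0,0,0,0,0.1]'

```text
time: 37.55
ee_pos: [0.5339, -0.0122, 0.0447]
tcp_rot: [2.378, 2.053, 0.001]
ft_force: [-1.2, 0.3, -0.2]
grip_width: 0.241
grasp_force: 39.0
```

Call:
step_arm --commands '[0,0,0,0,0,0,0.4,0,0,0,0,0,0,0.4,0,0,0,0,0,0,0.4,0,0,-0.3,0,0,0,0.5,0,0,-0.9,0,0,0,0.5]'

```text
time: 38.05
ee_pos: [0.5321, -0.0115, 0.0735]
tcp_rot: [-2.375, -2.052, 0.004]
ft_force: [0.3, -0.6, -0.2]
grip_width: 0.499
grasp_force: 0.0
```

Call:
step_arm --commands '[0,0,-0.9,0,0,0,0.5,0,0,-0.9,0,0,0,0.5,0,0,-0.9,0,0,0,0.5,0,0,-0.9,0,0,0,0.5,0,0,-0.9,0,0,0,0.5]'

```text
time: 38.55
ee_pos: [0.5336, -0.0117, 0.1886]
tcp_rot: [2.377, 2.053, 0.001]
ft_force: [-0.2, -0.1, -0.1]
grip_width: 0.504
grasp_force: 0.0
```

Call:
step_arm --commands '[0.9,0,-1,0,0,0,0,0.9,0,-1,0,0,0,0,0.9,0,-1,0,0,0,0,0.9,0,-1,0,0,0,0,0,0,0,0,0,0,0]'

```text
time: 39.05
ee_pos: [0.5488, 0.0798, 0.2914]
tcp_rot: [2.371, 2.054, 0.012]
ft_force: [0.1, 0.2, -0.3]
grip_width: -0.001
grasp_force: 0.0
```

```bash
python3 - <<'E'
from h import *
s,im=snap("wrist","w8");print(s['ee_pos'],s['grip_width'],s['time'],s['joint_pos']);np.save("s8.npy",s,allow_pickle=True)
E
```

```text
[0.54881583 0.07975059 0.29135296] -0.0006126403936686077 39.05 [0.01779345 0.21218989 1.44507008 0.00157961 1.47549498 0.16051493]
```

View pics/w8.png

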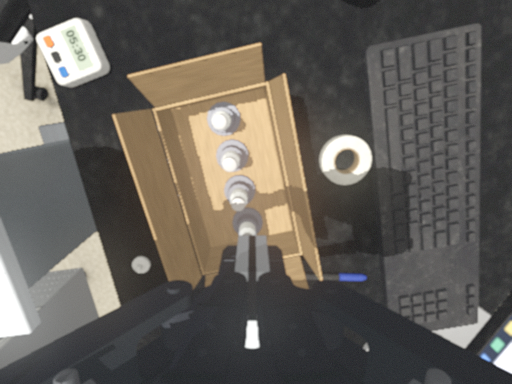

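All four pucks stand upright in a row in the carton, with caps at (219,120), (230,161), (238,200) and (247,229). I'll fold the end flaps now, with the fingers shut and the tool aligned to the carton.

Call:
step_arm --commands '[0,0,0,0,0,-0.035,0,0,0,0,0,0,-0.035,0,0.9,-0.13,0,0,0,0,0,0.9,-0.13,0,0,0,0,0,0.9,-0.13,0,0,0,0,0]'

```text
time: 39.6
ee_pos: [0.5311, 0.1431, 0.2855]
tcp_rot: [-2.139, -2.3, 0.004]
ft_force: [0.8, 0.6, -0.2]
grip_width: -0.001
grasp_force: 0.0
```

Call:
step_arm --commands '[0.9,-0.13,0,0,0,0,0,0.9,-0.13,0,0,0,0,0,0.9,-0.13,0,0,0,0,0,0.9,-0.13,0,0,0,0,0,0,0,0,0,0,0,0]'

```text
time: 40.1
ee_pos: [0.5112, 0.2336, 0.2856]
tcp_rot: [-2.134, -2.303, 0.003]
ft_force: [0.2, 0.0, -0.3]
grip_width: -0.002
grasp_force: 0.0
```

```bash
cat >> h.py <<'E'
def car(X):
    p=np.load("carton.npy");c,n=np.cos(p[2]),np.sin(p[2]);return np.array([p[0]+c*X[0]-n*X[1],p[1]+n*X[0]+c*X[1],X[2]])
def incar(W):
    p=np.load("carton.npy");c,n=np.cos(p[2]),np.sin(p[2]);d=W[:2]-p[:2];return np.array([c*d[0]+n*d[1],-n*d[0]+c*d[1],W[2]])
E
python3 - <<'E'
from h import *
s=status.observe();print(s['ee_pos'],incar(s['ee_pos']),s['tcp_rot'],delta(car((0,.175,.105))),s['time'])
E
```

```text
[0.51116909 0.23364374 0.28559077] [-0.00318733  0.17411941  0.28559077] [-2.1340809  -2.3028926   0.00272989] [0.0334563  0.14612695 7.22328611] 40.1
```

Call:
step_arm --commands '[0,0.14,0.9,0,0,0,0,0,0,0.9,0,0,0,0,0,0,0.9,0,0,0,0,0,0,0.9,0,0,0,0,0,0,0.9,0,0,0,0]'

```text
time: 40.6
ee_pos: [0.5156, 0.2309, 0.1727]
tcp_rot: [2.139, 2.301, -0.003]
ft_force: [-0.0, -0.0, 0.3]
grip_width: 0.008
grasp_force: 0.0
```

Call:
step_arm --commands '[0,0,0.9,0,0,0,0,0,0,0.9,0,0,0,0,0,0,0.9,0,0,0,0,-0.4,0,0,0,0,0,0,-0.4,0,0,0,0,0,0]'

```text
time: 41.1
ee_pos: [0.5172, 0.2111, 0.1065]
tcp_rot: [-2.138, -2.302, 0.003]
ft_force: [0.6, 0.5, 0.0]
grip_width: -0.002
grasp_force: 0.0
```

Call:
step_arm --commands '[-0.4,0,0,0,0,0,0,-0.4,0,0,0,0,0,0,-0.4,0,0,0,0,0,0,-0.4,0,0,0,0,0,0,-0.4,0,0,0,0,0,0]'

```text
time: 41.6
ee_pos: [0.5213, 0.1623, 0.1072]
tcp_rot: [2.138, 2.302, 0.001]
ft_force: [0.0, 0.9, -0.3]
grip_width: -0.002
grasp_force: 0.2
```

Call:
step_arm --commands '[-0.4,0,0,0,0,0,0,-0.4,0,0,0,0,0,0,-0.4,0,0,0,0,0,0,-0.4,0,0,0,0,0,0,0,0,0,0,0,0,0]'

```text
time: 42.1
ee_pos: [0.5242, 0.1218, 0.1067]
tcp_rot: [2.139, 2.301, -0.001]
ft_force: [0.1, -0.4, 0.3]
grip_width: -0.003
grasp_force: 0.0
```

Call:
step_arm --commands '[-0.1,0,0.2,0,0,0,0,-0.1,0,0.2,0,0,0,0,0,0,0.2,0,0,0,0,0,0,0.15,0,0,0,0,0,0,0,0,0,0,0]'

```text
time: 42.6
ee_pos: [0.5238, 0.1184, 0.0872]
tcp_rot: [-2.137, -2.302, 0.002]
ft_force: [-0.3, 0.2, 0.3]
grip_width: -0.004
grasp_force: 0.0
```

```bash
python3 - <<'E'
from h import *
s=status.observe();print(incar(s['ee_pos']),s['ft_force'],s['time'])
E
```

```text
[0.00086967 0.05824277 0.08719524] [-0.34946794  0.18455128  0.32545696] 42.6
```

Call:
step_arm --commands '[0,0,0.1,0,0,0,0,0,0,0.1,0,0,0,0,0,0,0,0,0,0,0]'

```text
time: 42.9
ee_pos: [0.5243, 0.1183, 0.0828]
tcp_rot: [-2.137, -2.302, 0.0]
ft_force: [-0.4, 0.3, 0.2]
grip_width: 0.001
grasp_force: 0.0
```

Call:
step_arm --commands '[0,0,0.08,0,0,0,0,0,0,0,0,0,0,0,0,0,0,0,0,0,0]'

```text
time: 43.2
ee_pos: [0.5245, 0.1182, 0.0811]
tcp_rot: [2.138, 2.302, 0.0]
ft_force: [-0.3, -0.1, -0.0]
grip_width: 0.001
grasp_force: 0.0
```

```bash
python3 - <<'E'
from h import *
s=status.observe();print(incar(s['ee_pos']),s['ft_force'],s['time'])
E
```

```text
[0.00149615 0.05800606 0.08108117] [-0.33995594 -0.07820247 -0.01934909] 43.2
```

Call:
step_arm --commands '[0,0,-1,0,0,0,0,0,0,-1,0,0,0,0,0,0,-1,0,0,0,0,0,0,-1,0,0,0,0,0,-0.05,-1,0,0,0,0]'

```text
time: 43.7
ee_pos: [0.5232, 0.1181, 0.2072]
tcp_rot: [2.138, 2.302, 0.001]
ft_force: [0.9, 0.4, -0.5]
grip_width: 0.0
grasp_force: 0.0
```

Call:
step_arm --commands '[-0.95,0,0,0,0,0,0,-0.95,0,0,0,0,0,0,-0.95,0,0,0,0,0,0,-0.95,0,0,0,0,0,0,-0.95,0,0,0,0,0,0]'

```text
time: 44.2
ee_pos: [0.5319, -0.0012, 0.2062]
tcp_rot: [2.137, 2.302, 0.0]
ft_force: [0.4, -0.1, -0.6]
grip_width: -0.001
grasp_force: 0.0
```

Call:
step_arm --commands '[-0.95,0,0,0,0,0,0,-0.95,0,0,0,0,0,0,-0.95,0,0,0,0,0,0,-0.95,0,0,0,0,0,0,-0.8,0,0,0,0,0,0]'

```text
time: 44.7
ee_pos: [0.5405, -0.1163, 0.2061]
tcp_rot: [2.138, 2.301, 0.0]
ft_force: [0.1, -1.0, 0.5]
grip_width: 0.004
grasp_force: 0.0
```

Call:
step_arm --commands '[0,0,0,0,0,0,0,0,0,0,0,0,0,0]'

```text
time: 44.9
ee_pos: [0.5403, -0.1148, 0.2059]
tcp_rot: [-2.138, -2.3, -0.001]
ft_force: [0.2, 0.2, -0.7]
grip_width: -0.004
grasp_force: 0.0
```

```bash
python3 - <<'E'
from h import *
s,im=snap("wrist","w9");print(incar(s['ee_pos']),s['ft_force'],s['time'],delta(car((0,-.175,.105))))
E
```

```text
[-9.73417790e-05 -1.75556815e-01  2.05942154e-01] [ 0.17559457  0.18575957 -0.72930248] 44.9 [-1.87009923e-03  3.94126174e-03  4.03856754e+00]
```

Call:
step_arm --commands '[0,0,1,0,0,0,0,0,0,1,0,0,0,0,0,0,1,0,0,0,0,0,0,1,0,0,0,0,0,0,0,0,0,0,0]'

```text
time: 45.45
ee_pos: [0.5377, -0.1128, 0.1031]
tcp_rot: [-2.131, -2.298, 0.004]
ft_force: [-0.4, -0.1, 0.1]
grip_width: -0.004
grasp_force: 0.0
```

Call:
step_arm --commands '[0.4,0,0,0,0,0,0,0.4,0,0,0,0,0,0,0.4,0,0,0,0,0,0,0.4,0,0,0,0,0,0,0.4,0,0,0,0,0,0]'

```text
time: 45.95
ee_pos: [0.5371, -0.0641, 0.1068]
tcp_rot: [2.136, 2.302, 0.001]
ft_force: [0.4, -0.5, -0.7]
grip_width: 0.0
grasp_force: 0.1
```

Call:
step_arm --commands '[0.4,0,0,0,0,0,0,0.4,0,0,0,0,0,0,0.4,0,0,0,0,0,0,0.4,0,0,0,0,0,0,0.4,0,0,0,0,0,0]'

```text
time: 46.45
ee_pos: [0.533, -0.0144, 0.106]
tcp_rot: [-2.138, -2.302, -0.0]
ft_force: [1.7, -1.6, -1.3]
grip_width: -0.001
grasp_force: 0.1
```

Call:
step_arm --commands '[0.4,0,0,0,0,0,0,0.2,0,0.2,0,0,0,0,0.1,0,0.2,0,0,0,0,0,0,0.2,0,0,0,0,0,0,0.1,0,0,0,0]'

```text
time: 46.95
ee_pos: [0.5314, 0.0021, 0.0877]
tcp_rot: [-2.137, -2.301, 0.001]
ft_force: [0.6, -0.9, 0.2]
grip_width: -0.0
grasp_force: 0.1
```

Call:
step_arm --commands '[0,0,0.1,0,0,0,0,0,0,0.1,0,0,0,0,0,0,0.08,0,0,0,0,0,0,0,0,0,0,0]'

```text
time: 47.35
ee_pos: [0.5317, 0.002, 0.0813]
tcp_rot: [-2.138, -2.302, 0.0]
ft_force: [-0.2, 0.5, 0.0]
grip_width: -0.004
grasp_force: 0.0
```

```bash
python3 - <<'E'
from h import *
s=status.observe();print(incar(s['ee_pos']),s['ft_force'],s['time'])
E
```

```text
[ 2.55600064e-05 -5.83609285e-02  8.12506285e-02] [-0.22672444  0.49785691  0.0007986 ] 47.35
```

Call:
step_arm --commands '[0,0,-1,0,0,0,0,0,0,-1,0,0,0,0,0,0,-1,0,0,0,0,0,0,-1,0,0,0,0,0,0,-1,0,0,0,0]'

```text
time: 47.85
ee_pos: [0.5317, 0.0021, 0.2077]
tcp_rot: [2.138, 2.302, 0.0]
ft_force: [-0.1, -1.0, 0.3]
grip_width: 0.002
grasp_force: 0.0
```

Call:
step_arm --commands '[0.8,0,-0.9,0,0,0,0,0.8,0,-0.9,0,0,0,0,0.7,0,-0.9,0,0,0,0,0,0,0,0,0,0,0,0,0,0,0,0,0,0]'

```text
time: 48.35
ee_pos: [0.5275, 0.0594, 0.2742]
tcp_rot: [2.136, 2.302, 0.0]
ft_force: [0.1, -0.4, -0.0]
grip_width: 0.005
grasp_force: 0.0
```

```bash
python3 - <<'E'
from h import *
s,im=snap("wrist","w10");print(incar(s['ee_pos']),s['ft_force'],s['time'],delta(car((.145,0,.206))))
np.save("s10.npy",s,allow_pickle=True)
E
```

```text
[ 1.45710671e-04 -8.40701293e-04  2.74176428e-01] [ 0.14686383 -0.40768493 -0.02858365] 48.35 [0.04909538 5.81649145 2.68528832]
```

View pics/w10.png

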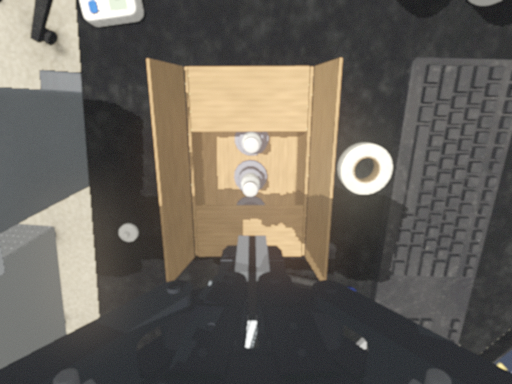

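Both end flaps lie flat, with their free edges at rows 131 and 206, and both long flaps are still upright.

```bash
python3 - <<'E'
from h import *
s=np.load("s10.npy",allow_pickle=True).item()
for a in (0,.1,.2): print(a,proj("wrist",car((0,.105-.064*np.cos(a),.078+.064*np.sin(a))),s),proj("wrist",car((0,-.105+.064*np.cos(a),.078+.064*np.sin(a))),s))
E
```

```text
0 [250.30806023 131.08399247] [250.35885489 204.38889184]
0.1 [250.28315532 131.32985455] [250.33689332 206.46026192]
0.2 [250.25708102 130.94741478] [250.31480068 209.13275527]
```

Call:
step_arm --commands '[0,0.85,0.3,0,0,0,0,0,0.85,0.3,0,0,0,0,0,0.85,0.3,0,0,0,0,0,0.85,0.3,0,0,0,0,0,0.85,0.3,0,0,0,0]'

```text
time: 48.9
ee_pos: [0.6336, 0.0662, 0.2342]
tcp_rot: [-2.138, -2.299, 0.004]
ft_force: [0.3, 0.4, -0.1]
grip_width: -0.001
grasp_force: 0.0
```

Call:
step_arm --commands '[0,0.85,0.3,0,0,0,0,0,0.7,0.3,0,0,0,0,0,0,0,0,0,0,0,0,0,0,0,0,0,0]'

```text
time: 49.3
ee_pos: [0.6712, 0.0694, 0.2196]
tcp_rot: [-2.137, -2.299, 0.005]
ft_force: [-0.4, 0.5, 0.1]
grip_width: -0.003
grasp_force: 0.0
```

```bash
python3 - <<'E'
from h import *
s=status.observe();print(incar(s['ee_pos']),s['ft_force'],s['time'],delta(car((.145,0,.108))))
E
```

```text
[ 0.14418223 -0.00162038  0.21961185] [-0.44713883  0.54076576  0.14977688] 49.3 [0.06463113 0.05104532 4.46430459]
```

Call:
step_arm --commands '[0.06,0.05,0.9,0,0,0,0,0,0,0.9,0,0,0,0,0,0,0.9,0,0,0,0,0,0,0.9,0,0,0,0,0,0,0.85,0,0,0,0]'

```text
time: 49.8
ee_pos: [0.672, 0.0714, 0.1099]
tcp_rot: [-2.138, -2.302, 0.001]
ft_force: [1.0, -0.3, -1.0]
grip_width: 0.002
grasp_force: 0.0
```

Call:
step_arm --commands '[0,0,0,0,0,0,0,0,-0.4,0,0,0,0,0,0,-0.4,0,0,0,0,0,0,-0.4,0,0,0,0,0,0,-0.4,0,0,0,0,0]'

```text
time: 50.3
ee_pos: [0.6326, 0.0688, 0.1116]
tcp_rot: [2.137, 2.301, 0.002]
ft_force: [-1.4, 0.3, 0.3]
grip_width: -0.0
grasp_force: 0.0
```

Call:
step_arm --commands '[0,-0.4,0,0,0,0,0,0,-0.4,0,0,0,0,0,0,-0.4,0,0,0,0,0,0,-0.4,0,0,0,0,0,0,-0.4,0,0,0,0,0]'

```text
time: 50.8
ee_pos: [0.5828, 0.0651, 0.1103]
tcp_rot: [2.138, 2.302, 0.0]
ft_force: [0.0, 0.7, -0.2]
grip_width: -0.004
grasp_force: 0.1
```

Call:
step_arm --commands '[0,-0.4,0,0,0,0,0,0,-0.2,0.1,0,0,0,0,0,-0.1,0.2,0,0,0,0,0,0,0.2,0,0,0,0,0,0,0.2,0,0,0,0]'

```text
time: 51.3
ee_pos: [0.5662, 0.0639, 0.0922]
tcp_rot: [-2.138, -2.302, -0.0]
ft_force: [-0.1, 0.4, 0.3]
grip_width: 0.004
grasp_force: 0.1
```

Call:
step_arm --commands '[0,0,0.1,0,0,0,0,0,0,0,0,0,0,0,0,0,0,0,0,0,0]'

```text
time: 51.6
ee_pos: [0.5663, 0.0639, 0.0901]
tcp_rot: [-2.138, -2.302, -0.0]
ft_force: [-0.2, -0.2, 0.2]
grip_width: 0.003
grasp_force: 0.0
```

```bash
python3 - <<'E'
from h import *
s=status.observe();print(incar(s['ee_pos']),s['ft_force'],s['time'])
E
```

```text
[0.03918241 0.00074284 0.09009627] [-0.18800776 -0.20531961  0.1952257 ] 51.6
```

Call:
step_arm --commands '[0,-0.2,0.1,0,0,0,0,0,-0.1,0.1,0,0,0,0,0,0,0,0,0,0,0]'

```text
time: 51.9
ee_pos: [0.5576, 0.0633, 0.0849]
tcp_rot: [-2.137, -2.301, 0.001]
ft_force: [-0.6, -0.5, -0.2]
grip_width: 0.001
grasp_force: 0.0
```

Call:
step_arm --commands '[0,0,0.08,0,0,0,0,0,0,0,0,0,0,0,0,0,0,0,0,0,0]'

```text
time: 52.2
ee_pos: [0.5587, 0.0633, 0.0836]
tcp_rot: [2.138, 2.302, 0.0]
ft_force: [-1.4, 0.2, 3.0]
grip_width: -0.003
grasp_force: 1.3
```

```bash
python3 - <<'E'
from h import *
s=status.observe();print(incar(s['ee_pos']),s['ft_force'],s['time'])
E
```

```text
[0.03153273 0.00075558 0.08358648] [-1.41409561  0.15991158  2.96286695] 52.2
```

Call:
step_arm --commands '[0,0,-1,0,0,0,0,0,0,-1,0,0,0,0,0,0,-1,0,0,0,0,0,0,-1,0,0,0,0,0,0,-1,0,0,0,0]'

```text
time: 52.7
ee_pos: [0.5586, 0.0633, 0.2092]
tcp_rot: [2.138, 2.302, 0.0]
ft_force: [1.3, -0.1, 0.4]
grip_width: -0.001
grasp_force: 0.0
```

Call:
step_arm --commands '[0,-0.9,0,0,0,0,0,0,-0.9,0,0,0,0,0,0,-0.9,0,0,0,0,0,0,-0.9,0,0,0,0,0,0,-0.9,0,0,0,0,0]'

```text
time: 53.2
ee_pos: [0.4456, 0.055, 0.2081]
tcp_rot: [2.138, 2.302, 0.0]
ft_force: [0.6, -0.5, 0.2]
grip_width: 0.001
grasp_force: 0.0
```

Call:
step_arm --commands '[0,-0.9,0,0,0,0,0,0,-0.9,0,0,0,0,0,0,-0.8,0,0,0,0,0,0,0,0,0,0,0,0,0,0,0,0,0,0,0]'

```text
time: 53.7
ee_pos: [0.3824, 0.0502, 0.2086]
tcp_rot: [2.137, 2.301, 0.002]
ft_force: [0.2, 0.3, 0.2]
grip_width: -0.002
grasp_force: 0.0
```

```bash
python3 - <<'E'
from h import *
s=status.observe();print(incar(s['ee_pos']),s['ft_force'],s['time'],delta(car((-.145,0,.108))))
E
```

```text
[-0.145278    0.00076011  0.2086115 ] [0.20786197 0.31902183 0.2067952 ] 53.7 [-3.00795094e-02  2.53419267e-03  4.02447683e+00]
```

Call:
step_arm --commands '[-0.03,0,1,0,0,0,0,0,0,1,0,0,0,0,0,0,1,0,0,0,0,0,0,1,0,0,0,0,0,0,0,0,0,0,0]'

```text
time: 54.2
ee_pos: [0.3805, 0.0496, 0.1058]
tcp_rot: [-2.135, -2.299, 0.006]
ft_force: [0.1, 0.8, -0.4]
grip_width: 0.003
grasp_force: 0.0
```

Call:
step_arm --commands '[0,0.4,0,0,0,0,0,0,0.4,0,0,0,0,0,0,0.4,0,0,0,0,0,0,0.4,0,0,0,0,0,0,0.4,0,0,0,0,0]'

```text
time: 54.7
ee_pos: [0.4331, 0.0532, 0.1089]
tcp_rot: [2.137, 2.301, 0.002]
ft_force: [-0.1, -0.1, -0.0]
grip_width: -0.001
grasp_force: 0.2
```

Call:
step_arm --commands '[0,0.4,0,0,0,0,0,0,0.4,0,0,0,0,0,0,0.4,0,0,0,0,0,0,0.4,0,0,0,0,0,0,0.4,0,0,0,0,0]'

```text
time: 55.2
ee_pos: [0.4822, 0.0569, 0.1082]
tcp_rot: [-2.138, -2.302, 0.0]
ft_force: [-0.1, 0.4, 0.3]
grip_width: -0.002
grasp_force: 0.1
```

Call:
step_arm --commands '[0,0.3,0.1,0,0,0,0,0,0.1,0.2,0,0,0,0,0,0.1,0.2,0,0,0,0,0,0,0.2,0,0,0,0,0,0,0.1,0,0,0,0]'

```text
time: 55.7
ee_pos: [0.493, 0.0578, 0.0875]
tcp_rot: [-2.137, -2.301, 0.002]
ft_force: [-1.1, 0.1, 0.6]
grip_width: 0.003
grasp_force: 0.1
```

Call:
step_arm --commands '[0,0,0.1,0,0,0,0,0,0,0.05,0,0,0,0,0,0,0,0,0,0,0]'

```text
time: 56.0
ee_pos: [0.4936, 0.0578, 0.0845]
tcp_rot: [-2.138, -2.302, 0.0]
ft_force: [-0.4, 0.7, -0.0]
grip_width: -0.001
grasp_force: 0.0
```

```bash
python3 - <<'E'
from h import *
s=status.observe();print(incar(s['ee_pos']),s['ft_force'],s['time'])
E
```

```text
[-3.38115213e-02  4.87151168e-05  8.44517278e-02] [-0.43817238  0.66187699 -0.04728736] 56.0
```

Call:
step_arm --commands '[0,0,0.06,0,0,0,0,0,0,0.02,0,0,0,0,0,0,0,0,0,0,0]'

```text
time: 56.3
ee_pos: [0.494, 0.0578, 0.0835]
tcp_rot: [2.137, 2.302, 0.001]
ft_force: [-1.1, 0.2, 5.6]
grip_width: -0.006
grasp_force: 3.0
```

Call:
step_arm --commands '[0,0,-1,0,0,0,0,0,0,-1,0,0,0,0,0,0,-1,0,0,0,0,0,0,-1,0,0,0,0,0,0,-1,0,0,0,0]'

```text
time: 56.8
ee_pos: [0.4937, 0.0578, 0.2087]
tcp_rot: [2.137, 2.302, 0.001]
ft_force: [0.3, 0.2, -0.2]
grip_width: 0.007
grasp_force: 0.0
```

Call:
step_arm --commands '[-0.5,0.8,-1,0,0,0,0,-0.5,0.5,-1,0,0,0,0,-0.5,0,-1,0,0,0,0,0,0,0,0,0,0,0,0,0,0,0,0,0,0]'

```text
time: 57.3
ee_pos: [0.5288, 0.0228, 0.2825]
tcp_rot: [-2.138, -2.301, -0.001]
ft_force: [-0.1, 0.7, -0.4]
grip_width: 0.0
grasp_force: 0.0
```

```bash
python3 - <<'E'
from h import *
s,im=snap("wrist","w11");print(incar(s['ee_pos']),s['ft_force'],s['time'])
for sg in (1,-1):
  for a in (0,.1,.15): print(sg,a,proj("wrist",car((sg*(.065-.064*np.cos(a)),.08,.081+.064*np.sin(a))),s))
E
```

```text
[-0.00127256 -0.03742429  0.28249067] [-0.08518749  0.65113533 -0.42440085] 57.3
1 0 [252.59226039  54.84891442]
1 0.1 [252.93099414  53.92709916]
1 0.15 [253.34885833  53.45524464]
-1 0 [250.61364617  54.8505421 ]
-1 0.1 [250.26836069  53.92929065]
-1 0.15 [249.84714505  53.45812748]
```

View pics/w11.png

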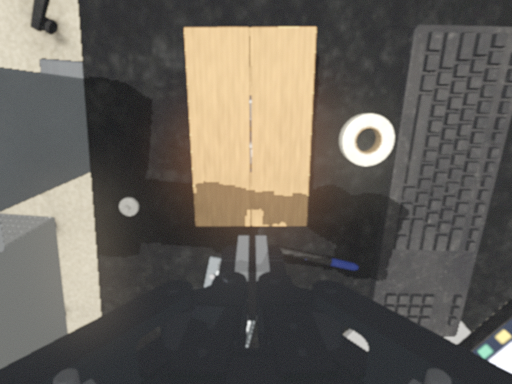

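The carton is shut with both long flaps flat. They meet at column 250, and the tape roll is in place at (367,140).

```bash
python3 -c "
from rig import close_job
print(close_job())"
```

```text
the job is handed in; nothing more can be done
None
```

The job is handed in at about 57 s on the robot's clock: all four pucks stand upright in the carton, all four flaps are folded flat (short end flaps first), and the beaker and tape roll were left alone; no verdict was returned.

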